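# Helium purge set and locked, coin slide held flush on the analyser's sloped stage

## Task

Turn the helium regulator's black knob until its white pointer stands at the long mark on the scale, then push the knob straight down fully home to lock it. Then pick up the white coin slide by its bridge handle, tilt it to match the analyser's sloped stage and press it gently and flush on the face, centred over the window and square in the four corner marks. Finish while still holding the slide pressed there, without letting go, and do not shift the analyser or disturb the other things on the bench.

Things in the scene. Friction and masses are not known exactly. Their poses are not given: they have to be found in the camera images.
- reg_knob (a joint): Angle of the regulator's round black knob (42 mm diameter, 34 mm tall, ridged, white pointer line on top and side) on its vertical axis. 0: low stop; grows clockwise seen from above, to 4.0 rad. The pointer is at the long mark at 2.0 rad (within 0.12 is good). Starts at 0.6 to 1.3. Turns against 0.12 N m of friction and stays where left.
- reg_lock (a joint): How far the knob is pushed down (m), its skirt sliding over the toothed collar below it: 0 is up and free, 0.008 is fully home and locked (over 0.006 counts). Starts at 0, takes about 9 N to push and stays where left. Set the knob before pushing it down.
- knob_top (a point): Centre of the knob's flat top, on its axis; 154 mm above the bench when the knob is up. The knob's side is straight from 8 to 34 mm below this point. 48 mm below it (40 when locked) lies the round scale flange, 84 mm in diameter. z points up; x and y turn with the knob.
- mark (a point): Outer end of the long dark mark (18 x 3.5 mm) on the regulator's scale flange, 41.5 mm from the knob's axis, 106 mm above the bench. The scale's other marks are short and thin. It lies on the side of the pressure gauge, towards -x of these axes from the knob's axis.
- regulator: The helium regulator: an aluminium block with a round gauge on its front (-x) side and the knob on top, fixed on a dark steel foot 100 x 90 mm. Origin: centre of the foot's underside, on the knob's axis. Does not move.
- slide: White plastic plate 76 (x) x 50 (y) x 6 (z) mm, a coin set in it, on its back a bridge handle: a bar 50 mm long along x, 12 mm wide along y, 26 to 40 mm above the plate's underside, on posts of the same width. About 90 g. Origin: centre of the flat underside; z points out through the handle. Gripped lightly (20 N) it can swivel between the fingers. Starts flat on the bench, handle up.
- window (a point): Centre of the dark window in the face of the stage, an aluminium plate 110 (x) x 84 (y) mm on the grey pistol-shaped analyser, 220 to 236 mm above the bench. z: the face's outward normal, x: up the slope, y: level across. Slopes down towards the robot, 0.3 to 0.65 rad from level; clamped. Thin corner marks show the slide's place: centred on the window, long side up the slope, either way round.
- stand: The analyser's bench stand: dark steel base plate 150 x 122 mm with two aluminium cheeks that hold the analyser by two clamp knobs 140 mm above the bench. Origin: on the bench under the tilt axis. The stage faces to this body's -x side and leans 100 mm from the tilt axis. Does not move.
- head: The analyser itself with its stage, as clamped in the stand. Origin: on the tilt axis, midway between the cheeks; axes as for the window, which lies 100 mm along z.
- stub: Bystander, not the slide: round metal sample stub with a small knob, 48 mm diameter, 44 mm tall. Origin: centre of its underside.
- coin_tray: Bystander: grey tray of coins, 130 x 180 x 26 mm. Origin: centre of its underside.
- petri: Bystander: shallow glass dish, 68 mm diameter, 16 mm tall.
- jar: Bystander: amber jar, 40 mm diameter, 62 mm tall.
- brush: Bystander: small brush lying on the bench, 150 mm long.
- probe: Bystander: steel probe lying on the bench, 110 mm long.
- beaker: Bystander: glass beaker, 68 mm diameter, 85 mm tall.
Mind the look-alikes: they are no part of the job. Several things have the shape of the slide; the one meant has the colours described above.

How it is judged:
By the outcome, as a careful person would: the job done as asked, in the order asked, and still so for the second after the job is handed in, while the arm keeps its last pose, push and grip.
It also fails if it takes over 54 s, if anything falls off the work surface, if the arm or the gripper's body presses on something with over 40 N, if the wrist force passes 120 N, or if a joint passes its speed limit or range.

## Robot

A 6-joint arm with a two-finger parallel gripper is mounted at the origin on the work surface. World frame = base frame: x ahead of the robot, y to its left, z up, the work surface at z = 0. Lengths are in m, angles in rad, forces in N, time in s.
With the tool pointing down it reaches from about 0.35 to 0.85 m from the base axis. Payload 8.1 kg.
Tool frame: the origin (TCP) lies on the centre line of the jaws, within the pads' length; the fingertips stand 19 mm ahead of it and the grasp point (between the pads) is the TCP (robot.tips_ahead is the distance from the TCP to the fingertips, in m); y points along the fingers, z is the direction in which the jaws open and shut, and the axes are right-handed (so a half turn about y gives the same grasp; the last joint's range is limited). The gripper opens to 93 mm and grips with 3 to 60 N. Pads are 15 mm wide; open, the fingers measure 128 mm over their backs; the gripper's body (75 mm by 188 mm) begins 65 mm behind the grasp point.
Start: joints at [1.091, 0.13, 1.488, -0, 1.523, -0.085], TCP at [0.231, 0.554, 0.238] pointing down, gripper open.
Joint ranges: [-2.96, 2.96], [-0.89, 2.26], [0.02, 2.5], [-1.34, 4.48], [0, 2.73], [-2.66, 2.66]. Speed limits (rad/s): [2.39, 2.39, 2.79, 3.14, 3.14, 3.14].

## Interface

Orientations are given as a rotation vector (axis times angle).
In Python, from plant import robot, imaging, models gives the robot as it stands.
- The arm moves only by the tool carry_out, never from a script. Its argument "motion" is one flat list of numbers, 7 for each row, row after row: the shift along the tool's x, y, z in m, then the turn, a rotation vector about the tool's x, y, z in degrees, then the opening, from -1 (shut) to 1 (fully open). A call has exactly 5 rows; each row shifts and turns the pose as measured when the row begins, along the tool's axes as they then stand; what a row does not reach is not made up. A row lasts 1/10 s, in which the tool goes at most 50 mm and 8.59 degrees, less where a joint would pass 70% of its speed; a pose out of reach is approached as far as the arm can. A call is refused whole if a number of a shift passes 0.05 or a number of a turn 8.59, either way. A call with a gripper value outside its range is refused whole. The fingers move at their own pace and stop on an object; "squeeze" is the grip in N (left out, the last holds). Time passes only in rows, so rows that do not move let the fingers close, or fill a call up. It gives the time, the measured TCP pose, the force and the opening at its end, in the units of the state.
- robot.read_state(): the state, without advancing time (a new reading comes with each control period).
- imaging.read_camera(name): name is "scene" or "side" or "wrist"; returns the picture (420x560x3 uint8, blue, green, red); there is no depth.
- imaging.camera_model(name): a dict with "K" (3x3 intrinsics, pixels), "k1" (the pictures are not rectified: a ray, as slopes to the right and down, at radius r is drawn at 1 + k1 r^2 times it, then the intrinsics apply), "position" and "orientation" of the camera in the world. Camera axes: x right, y down, z forward; pixel columns grow to the right and rows downward; lengths in m; the calibration is good to about 2 mm. A picture is of the moment at which its call begins: read the wrist's pose just before it. camera_model takes no time and is no camera call; for the wrist camera it gives the pose at the moment of the call.
- robot.close_job(): hands the job in, once; it reports no verdict.
Trained networks look in the newest picture that a camera, given by its name, has taken for a name from the list of things; names that differ only in an ending like _2 or _b are one class to them, and where a whole thing is asked for, a point or a joint stands for the part that bears it (a point fixed in the world has none). Each returns a list of dicts, best first, with "confidence" (0 to 1); they miss things now and then, are a little off and sometimes report something else, mostly with a low value. They report only what shows in the picture. A call takes as long as a camera call. They do not tell look-alikes from the thing itself.
- models.outline_of(camera, thing): "pixels" (420x560 bool, what is visible of it) and "pixel" ([column, row] in pixels, amid what is visible of it).
The state is a dict: "t": time; "q": joint angles; "dq": joint speeds; "joint_torque": joint torques, N m; "tool_pos": TCP position; "orientation": TCP orientation; "force": force on the tool from outside, world axes, zero at the start; "wrist_torque": the same for the moment, N m; "opening": finger opening in m.
Only numpy, scipy, OpenCV 4.12 (cv2) and the standard library are available. Lean on these libraries where they do the work, as an engineer would, in place of code of your own. Each camera call takes 0.05 s, during which the arm holds its last target.

## Working session

There is one attempt and no reset: what is moved stays moved. The work goes in short steps, Python scripts to look and compute and a tool call to move; the robot and the scene stay as the last step left them, time stands still between calls to the robot, and variables do not carry over. Pictures are saved under pics/ and viewed, and the job is handed in when it is done.

Besides the shell and the picture viewer there is one more tool, called as name(argument=value, ...), one argument or row to a line, values as JSON. carry_out: Moves the arm, as the interface text tells. Its arguments: {"type":"object","properties":{"motion":{"type":"array","items":{"type":"number"}},"squeeze":{"type":"number"}},"required":["motion"]}

```bash
ls; mkdir -p pics; python3 - <<'E'
from plant import robot, imaging, models
import cv2
print(robot.read_state())
for c in ["scene","side","wrist"]:
    m=imaging.camera_model(c); print(c,m)
    cv2.imwrite(f"pics/{c}0.png",imaging.read_camera(c))
E
```

```text
pics
{'t': 0.0, 'q': array([ 1.09058059e+00,  1.31151440e-01,  1.48927322e+00,  3.17626022e-05,
        1.52297987e+00, -8.54299488e-02]), 'dq': array([ 0.00036377, -0.00066253,  0.00125704,  0.00102293, -0.00043221,
        0.00037317]), 'joint_torque': array([-2.68319181e-04, -5.59826124e+01, -4.91785347e+01,  7.66675291e-02,
        3.48923996e-02, -1.87424198e-04]), 'tool_pos': array([0.23050785, 0.5533853 , 0.23659655]), 'orientation': array([-1.55025443,  0.31019781, -0.30935101]), 'force': array([-0.84160404,  0.88215154,  0.47627403]), 'wrist_torque': array([-0.00234407, -0.00234653,  0.00808912]), 'opening': 0.09290084804704554}
scene {'K': array([[473.75917423,   0.        , 275.2056948 ],
       [  0.        , 473.75917423, 203.38769236],
       [  0.        ,   0.        ,   1.        ]]), 'k1': -0.019591873880025795, 'position': array([ 1.1433412 , -0.3999529 ,  0.73009726]), 'orientation': array([-2.01322392, -1.03436681,  0.49496854])}
side {'K': array([[488.69131827,   0.        , 286.07170833],
       [  0.        , 488.69131827, 210.52662747],
       [  0.        ,   0.        ,   1.        ]]), 'k1': -0.02162266413474143, 'position': array([ 0.25600338, -0.61441038,  0.88710702]), 'orientation': array([-2.33720519,  0.46494923, -0.17190283])}
wrist {'K': array([[358.55666236,   0.        , 282.66574134],
       [  0.        , 358.55666236, 204.72523866],
       [  0.        ,   0.        ,   1.        ]]), 'k1': -0.09381752488805596, 'position': array([0.16600805, 0.58182673, 0.38400018]), 'orientation': array([2.42948258, 1.62025167, 0.20586624])}
```

View pics/scene0.png

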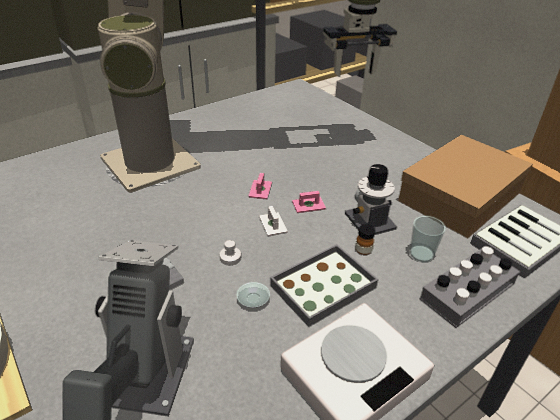

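View pics/side0.png

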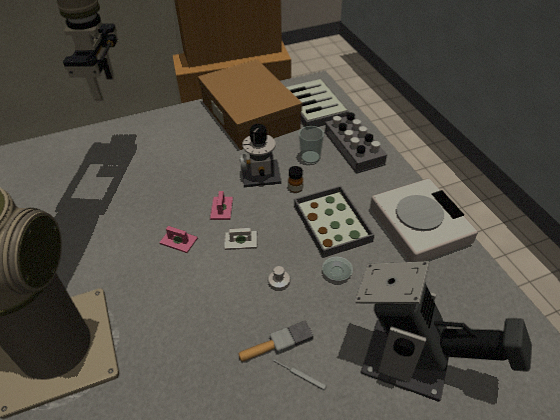

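View pics/wrist0.png

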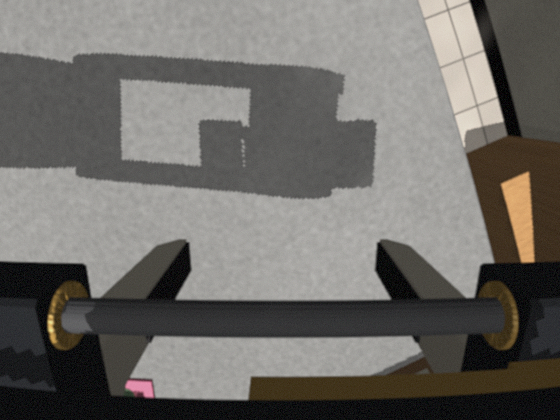

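The picture shows the white bridge-handled plate at scene (273,221) / side (240,238), and pink look-alikes at scene (261,186) and (309,201). The regulator is at scene (375,200). The stage is at side (393,283). I'll enlarge these.

```bash
cat > h.py <<'E'
import numpy as np, cv2
from scipy.spatial.transform import Rotation as R
from plant import robot, imaging, models
def cam(name): 
    m=imaging.camera_model(name); return m
def proj(m,P):
    P=np.atleast_2d(P); Rm=R.from_rotvec(m["orientation"]).as_matrix()
    c=(P-m["position"])@Rm; s=c[:,:2]/c[:,2:]
    r2=(s**2).sum(1,keepdims=True); s=s*(1+m["k1"]*r2)
    return s*[m["K"][0,0],m["K"][1,1]]+[m["K"][0,2],m["K"][1,2]]
def ray(m,px):
    px=np.atleast_2d(np.array(px,float)); 
    d=(px-[m["K"][0,2],m["K"][1,2]])/[m["K"][0,0],m["K"][1,1]]
    s=d.copy()
    for _ in range(20): s=d/(1+m["k1"]*(s**2).sum(1,keepdims=True))
    v=np.c_[s,np.ones(len(s))]@R.from_rotvec(m["orientation"]).as_matrix().T
    return v/np.linalg.norm(v,axis=1,keepdims=True)
def onz(m,px,z):
    v=ray(m,px); p=m["position"]; return p+v*((z-p[2])/v[:,2:])
def tri(ms,pxs):
    A=np.zeros((3,3));b=np.zeros(3)
    for m,px in zip(ms,pxs):
        v=ray(m,px)[0]; M=np.eye(3)-np.outer(v,v); A+=M; b+=M@m["position"]
    return np.linalg.solve(A,b)
E
python3 - <<'E'
from h import *
for n,(c,x,y,w,hh) in {"s_slide":("scene",230,165,110,80),"d_slide":("side",150,180,130,90),"s_reg":("scene",335,150,90,90),"d_reg":("side",220,110,90,90),"s_st":("scene",90,220,110,110),"d_st":("side",345,250,100,70)}.items():
    im=cv2.imread(f"pics/{c}0.png")[y:y+hh,x:x+w]
    f=min(780//w,580//hh); cv2.imwrite(f"pics/{n}.png",cv2.resize(im,None,fx=f,fy=f,interpolation=cv2.INTER_CUBIC)); print(n,f)
ms={c:cam(c) for c in("scene","side")}
for t in ["slide","knob_top","regulator","head","stand","stub","coin_tray","petri","jar","brush","probe","beaker"]:
    for c in ms:
        for d in models.outline_of(c,t)[:4]:
            ys,xs=np.nonzero(d["pixels"]); print(t,c,round(d["confidence"],2),np.round(d["pixel"]),xs.min(),xs.max(),ys.min(),ys.max(), np.round(onz(ms[c],d["pixel"],0)[0],3))
E
```

```text
s_slide 7
d_slide 6
s_reg 6
d_reg 6
s_st 5
d_st 7
slide scene 0.86 [305. 204.] 293 325 191 213 [ 0.414  0.242 -0.   ]
slide scene 0.67 [260. 188.] 250 270 174 197 [0.289 0.188 0.   ]
slide scene 0.66 [274. 222.] 260 287 207 235 [0.428 0.132 0.   ]
slide side 0.96 [223. 205.] 211 232 191 219 [0.428 0.258 0.   ]
slide side 0.76 [239. 239.] 225 257 228 249 [0.43  0.136 0.   ]
slide side 0.61 [181. 236.] 160 196 226 252 [0.305 0.198 0.   ]
knob_top scene 0.55 [379. 171.] 368 388 164 184 [0.412 0.511 0.   ]
knob_top side 0.75 [257. 134.] 250 265 123 142 [0.61  0.503 0.   ]
regulator scene 0.75 [376. 200.] 345 396 164 234 [0.507 0.402 0.   ]
regulator side 0.93 [261. 160.] 240 281 123 187 [0.58  0.386 0.   ]
head side 0.68 [430. 327.] 354 531 261 371 [ 0.716 -0.242  0.   ]
head side 0.62 [338. 269.] 324 353 257 280 [ 0.609 -0.036  0.   ]
stand scene 0.89 [136. 346.] 61 193 240 419 [ 0.572 -0.283  0.   ]
stand side 0.59 [416. 338.] 356 530 262 399 [ 0.675 -0.252  0.   ]
stub scene 0.78 [232. 251.] 221 240 241 265 [ 0.457 -0.006  0.   ]
stub side 0.96 [280. 281.] 268 290 266 290 [ 0.476 -0.0
[... 373 characters left out ...]
8.] 356 374 223 255 [0.603 0.279 0.   ]
jar scene 0.56 [230. 254.] 220 241 240 265 [ 0.46  -0.014  0.   ]
jar side 0.87 [296. 176.] 288 303 166 192 [ 0.643  0.286 -0.   ]
jar side 0.22 [302. 377.] 276 324 361 388 [ 0.431 -0.24   0.   ]
brush scene 0.85 [171. 274.] 163 183 258 288 [ 0.444 -0.15   0.   ]
brush side 0.78 [282. 339.] 239 313 322 361 [ 0.426 -0.151  0.   ]
probe side 0.47 [306. 379.] 290 324 368 388 [ 0.437 -0.246  0.   ]
beaker scene 0.79 [424. 240.] 410 444 216 262 [0.682 0.382 0.   ]
beaker scene 0.6 [135. 346.] 63 193 241 419 [ 0.571 -0.285  0.   ]
beaker side 0.93 [312. 141.] 299 323 125 163 [0.747 0.41  0.   ]
beaker side 0.69 [261. 161.] 240 281 124 185 [0.578 0.384 0.   ]
```

```bash
python3 - <<'E'
import cv2,numpy as np
def mk(a,b,o):
    A=[cv2.imread(f"pics/{x}.png") for x in(a,b)]
    A=[cv2.resize(x,None,fx=395/x.shape[1],fy=395/x.shape[1],interpolation=cv2.INTER_AREA) for x in A]
    h=max(x.shape[0] for x in A)
    A=[cv2.copyMakeBorder(x,0,h-x.shape[0],0,5,0) for x in A]
    cv2.imwrite(o,np.hstack(A))
mk("s_slide","d_slide","pics/m1.png");mk("s_reg","d_reg","pics/m2.png");mk("s_st","d_st","pics/m3.png")
E
```

```text
(no output)
```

View pics/m1.png

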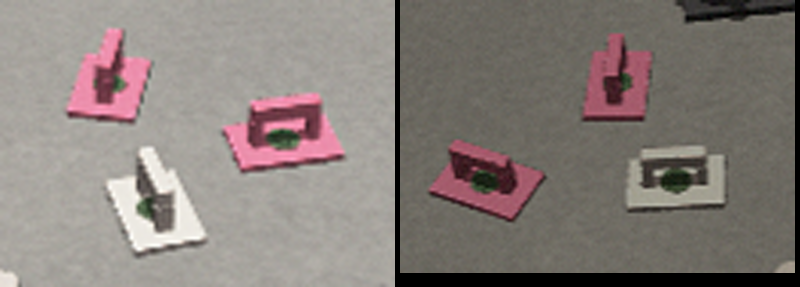

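View pics/m2.png

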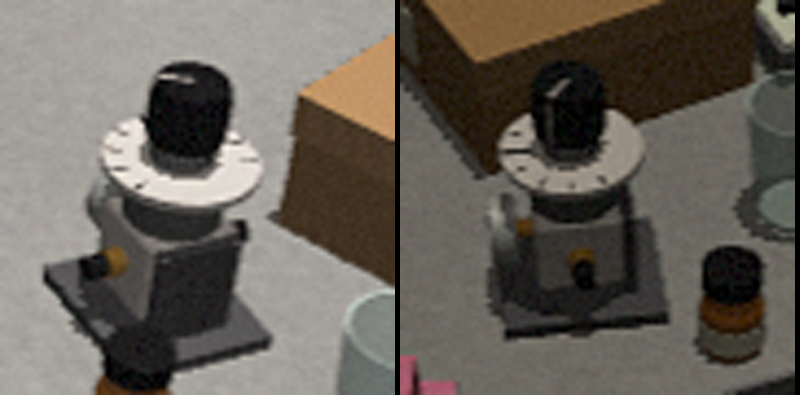

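View pics/m3.png

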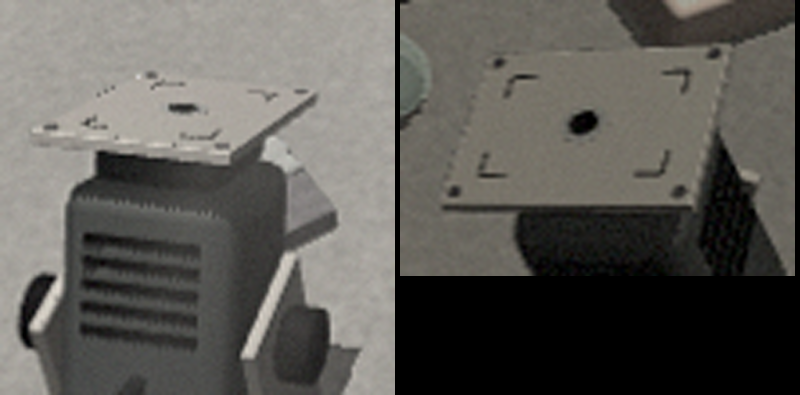

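The white slide is the only white plate with a coin and bridge handle, at side (240,238). The other two are pink. Next are larger crops of the parts to measure.

```bash
cat >> h.py <<'E'
def crop(src,x,y,w,h,f,out,grid=10):
    im=cv2.imread(src) if isinstance(src,str) else src
    im=cv2.resize(im[y:y+h,x:x+w],None,fx=f,fy=f,interpolation=cv2.INTER_CUBIC)
    for i in range(0,w,grid):
        cv2.putText(im,str(x+i),(i*f,9),0,.33,(0,0,255),1); cv2.line(im,(i*f,10),(i*f,16),(0,0,255),1)
    for j in range(0,h,grid):
        cv2.putText(im,str(y+j),(0,j*f+4),0,.33,(0,0,255),1); cv2.line(im,(22,j*f),(28,j*f),(0,0,255),1)
    cv2.imwrite(out,im)
E
python3 - <<'E'
from h import *
crop("pics/scene0.png",95,232,85,55,9,"pics/c1.png",5)
crop("pics/side0.png",352,256,80,52,10,"pics/c2.png",5)
crop("pics/scene0.png",340,160,65,50,11,"pics/c3.png",5)
crop("pics/side0.png",235,118,50,50,11,"pics/c4.png",5)
E
```

```text
(no output)
```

View pics/c1.png

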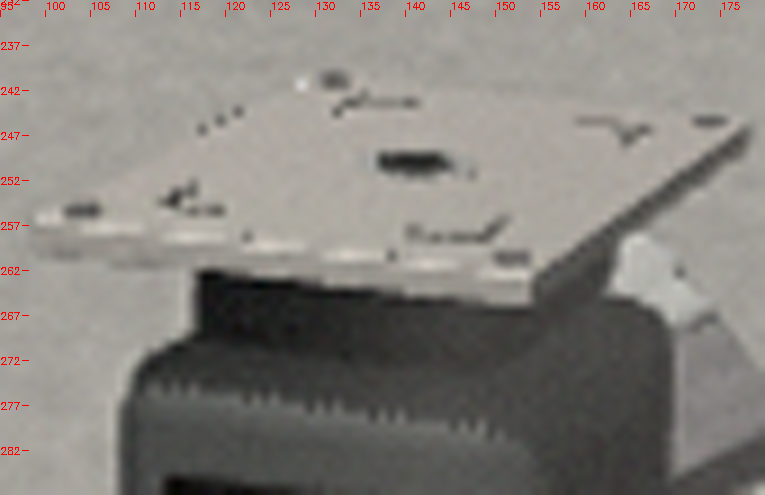

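View pics/c2.png

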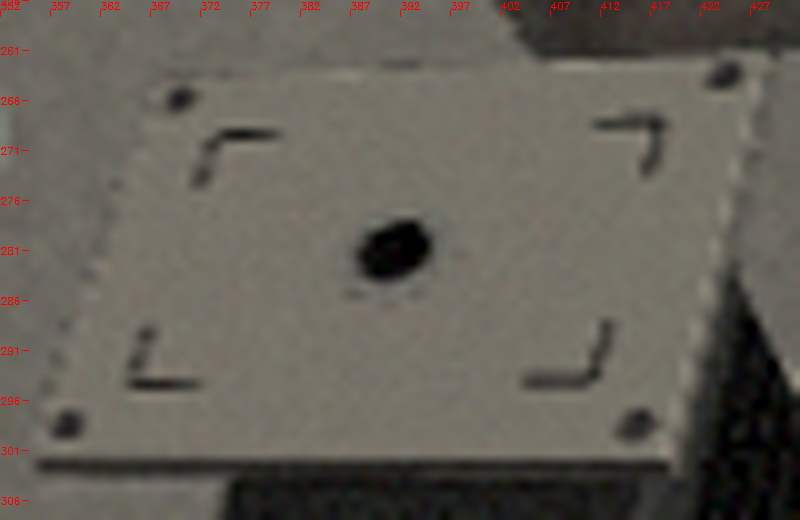

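View pics/c3.png

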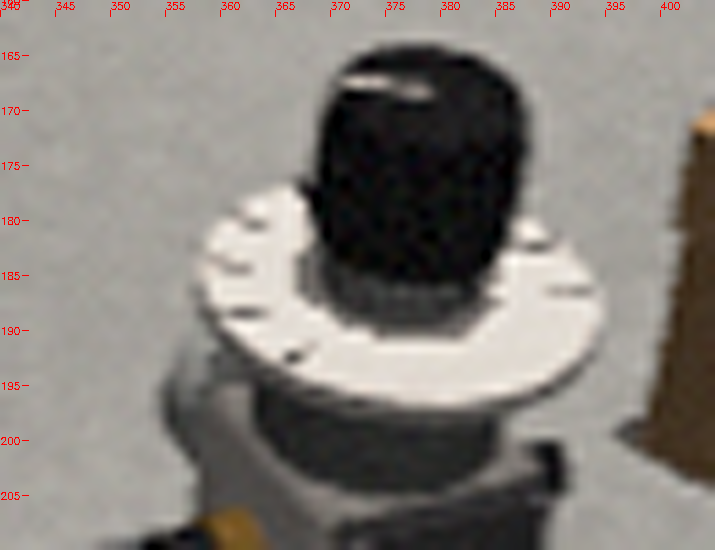

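View pics/c4.png

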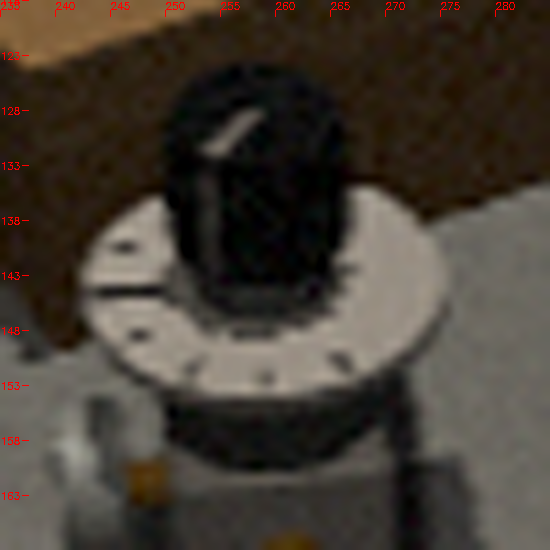

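```bash
cat > fit1.py <<'E'
from h import *
from scipy.optimize import least_squares
ms={c:cam(c) for c in("scene","side")}
S=lambda a:np.array(a)/10+[352,256]-.45
C=lambda a:np.array(a)/9+[95,232]-.45
order=[(-1,-1),(1,-1),(1,1),(-1,1)]
side=dict(h=S([(67,424),(636,424),(723,76),(180,98)]),m=S([(130,384),(595,382),(660,120),(212,135)]),w=S([(395,250)]),p=S([(38,462),(670,462),(765,57),(165,72)]))
scene=dict(h=C([(84,211),(512,258),(710,122),(333,80)]),m=C([(168,203),(490,237),(628,130),(340,105)]),w=C([(412,162)]),p=C([(35,222),(532,275),(750,128),(300,80)]))
def frame(yaw,tilt):
    # stand x axis (away from robot) rotated by yaw; x up slope
    return R.from_euler("ZYX",[yaw,-tilt,0]).as_matrix()
o=np.array(order,float)
def pts(p):
    F=frame(p[3],p[4]); f=lambda a,b:p[:3]+np.c_[o*[a,b],np.zeros(4)]@F.T
    return dict(h=f(p[5],p[6]),m=f(p[7],p[8]),w=p[None,:3],p=f(.055,.042))
def res(p):
    P=pts(p); return np.concatenate([(proj(ms[c],P[k])-d[k]).ravel()*(0.5 if k=="p" else 1) for c,d in(("side",side),("scene",scene)) for k in P])
r=least_squares(res,[.55,-.15,.228,0,.45,.05,.037,.038,.025],loss="soft_l1")
print(np.round(r.x,4),"rms",np.sqrt(np.mean(res(r.x)**2)));print(np.round(res(r.x).reshape(-1,2),1).tolist())
# regulator
a=np.array([(82,290),(450,285),(270,398),(130,365),(410,350),(370,187),(165,200)])/11+[235,118]-.45
b=np.array([(200,270),(605,310),(400,405),(300,375),(540,380),(290,187),(575,240)])/11+[340,160]-.45
def rr(p):
    P=[onz(ms["side"],a,p[2]),onz(ms["scene"],b,p[2])]
    return np.concatenate([np.linalg.norm(x[:,:2]-p[:2],axis=1)-.042 for x in P])*500
q=least_squares(rr,[.57,.38,.106],loss="soft_l1"); print("flange",q.x,np.round(rr(q.x),1))
q2=least_squares(lambda p:rr([p[0],p[1],.106]),[.57,.38],loss="soft_l1"); print(q2.x,np.round(rr([*q2.x,.106]),1))
U=lambda m,z:onz(ms["side"],np.array(m)/11+[235,118]-.45,z)[0][:2]-q2.x
V=lambda m,z:onz(ms["scene"],np.array(m)/11+[340,160]-.45,z)[0][:2]-q2.x
for n,v in dict(mo=U((90,291),.106),mi=U((170,291),.106),po=U((210,152),.154),pi=U((260,112),.154),po2=V((345,80),.154),pi2=V((430,92),.154)).items(): print(n,np.round(v,4),np.hypot(*v),np.arctan2(v[1],v[0]))
E
python3 fit1.py
```

```text
[ 0.5877 -0.2426  0.2286  0.1931  0.2519  0.0419  0.0091  0.0344  0.0075] rms 10.383197136329365
[[17.8, 2.7], [0.3, -27.7], [-16.1, -0.3], [-0.8, 27.4], [14.4, 3.2], [0.2, -21.6], [-12.5, -1.4], [0.1, 21.7], [1.1, 0.9], [14.0, 9.3], [8.7, -11.3], [-13.9, -7.8], [-9.1, 10.5], [18.5, -9.8], [-1.0, 0.1], [-12.8, 9.1], [0.6, -0.7], [12.4, -8.2], [-0.3, 0.4], [-7.3, 7.4], [1.3, -1.8], [0.5, -0.0], [0.9, -1.6], [-8.8, 6.2], [2.6, 0.1], [8.5, -6.0]]
flange [0.55821153 0.33013997 0.10571829] [ 0.8 -0.  -0.8 -0.1 -0.7  0.9  0.1  0.8 -0.4  1.5  1.  -0.6 -0.7  0.2]
[0.55826031 0.32984501] [ 0.9 -0.1 -0.8 -0.  -0.7  0.8  0.1  0.7 -0.4  1.5  1.  -0.5 -0.8  0.2]
mo [-0.0391  0.0149] 0.041874412305077754 2.777481179345728
mi [-0.022   0.0076] 0.023279003539883315 2.8087040502685245
po [-0.0145 -0.0073] 0.016194982205944383 -2.673917003904381
pi [0.001  0.0023] 0.0024892360156678326 1.1720036010858852
po2 [-0.014  -0.0135] 0.019411389621418623 -2.3743074476177135
pi2 [-0.0007 -0.0023] 0.002383714209089231 -1.8782153153206214
```

```bash
cat >> fit1.py <<'E'
print("----")
s0={k:v.copy() for k,v in side.items()}; c0={k:v.copy() for k,v in scene.items()}
out=[]
for i in range(4):
  for j in range(4):
    for k in "hmp":
        side[k]=np.roll(s0[k],i,0); scene[k]=np.roll(c0[k],j,0)
    for y0 in (-1,-.5,0,.5,1):
        r=least_squares(res,[.58,-.24,.228,y0,.45,.05,.037,.038,.025],loss="soft_l1")
        out.append((r.cost,i,j,r.x))
out.sort(key=lambda t:t[0])
for t in out[:4]: print(round(t[0],2),t[1],t[2],np.round(t[3],4))
c,i,j,x=out[0]
for k in "hmp": side[k]=np.roll(s0[k],i,0); scene[k]=np.roll(c0[k],j,0)
print(np.round(res(x).reshape(-1,2),1).tolist())
E
python3 fit1.py | sed -n '/----/,$p'
```

```text
----
10.07 0 1 [ 0.5868 -0.2418  0.2279 -0.7602  0.5     0.0489  0.0359  0.0394  0.0273]
10.07 2 3 [ 0.5868 -0.2418  0.2279  2.3814 -0.5     0.0489  0.0359  0.0394  0.0273]
10.07 0 1 [ 0.5868 -0.2418  0.2279 -0.7602  0.5     0.0489  0.0359  0.0394  0.0273]
10.07 0 1 [ 0.5868 -0.2418  0.2279 -0.7602  0.5     0.0489  0.0359  0.0394  0.0273]
[[0.5, 1.1], [0.7, 0.7], [0.5, 0.7], [0.2, 1.1], [0.7, 0.9], [-0.0, 0.6], [0.2, 0.5], [0.8, 0.9], [0.3, 1.0], [-0.5, 0.1], [0.2, 0.0], [0.3, -0.2], [-0.3, 0.6], [0.1, -0.2], [0.7, -0.3], [0.6, -0.4], [0.1, -0.6], [2.1, -1.2], [-0.1, -0.4], [-0.3, -0.3], [2.3, -0.7], [0.8, -0.2], [0.9, -0.7], [0.1, -0.5], [0.5, -0.4], [0.2, -0.8]]
```

```bash
python3 - <<'E'
from h import *
s=robot.read_state(); T=R.from_rotvec(s["orientation"]).as_matrix(); m=cam("wrist"); C=R.from_rotvec(m["orientation"]).as_matrix()
np.set_printoptions(suppress=True,precision=4)
print(T); print("cam in tool",T.T@(m["position"]-s["tool_pos"])); print(T.T@C); print(robot.tips_ahead)
m2=cam("side"); print("side axes",R.from_rotvec(m2["orientation"]).as_matrix())
w=cam("scene")
# box height: bottom/top corner
print([x for x in dir(robot) if x[0]!='_'])
# box corner near regulator: side image top-corner ~(237,119)?
E
```

```text
[[ 0.9231  0.      0.3846]
 [-0.3846  0.      0.9231]
 [ 0.     -1.      0.    ]]
cam in tool [-0.0705 -0.1473  0.0012]
[[-0.      0.9674  0.2534]
 [ 0.0006 -0.2534  0.9674]
 [ 1.      0.0002 -0.0006]]
0.019
side axes [[ 0.9255 -0.2802  0.2548]
 [-0.3785 -0.6645  0.6443]
 [-0.0112 -0.6927 -0.7211]]
['IKError', 'close_job', 'read_state', 'tips_ahead']
```

carry_out(
  motion=[0.039, 0, -0.008, 0, 0, 0, 1, 0.039, 0, -0.008, 0, 0, 0, 1, 0.039, 0, -0.008, 0, 0, 0, 1, 0.039, 0, -0.008, 0, 0, 0, 1, 0.039, 0, -0.008, 0, 0, 0, 1],
  squeeze=50,
)

```text
t: 1.85
tool_pos: [0.396, 0.4422, 0.2376]
orientation: [-1.548, 0.303, -0.301]
force: [-0.3, 1.1, -0.0]
opening: 0.0929
```

carry_out(
  motion=[0.039, 0, -0.008, 0, 0, 0, 1, 0.039, 0, -0.008, 0, 0, 0, 1, 0.039, 0, -0.008, 0, 0, 0, 1, 0.039, 0, -0.008, 0, 0, 0, 1, 0.02, 0, -0.004, 0, 0, 0, 1],
)

```text
t: 2.35
tool_pos: [0.5531, 0.336, 0.2377]
orientation: [-1.547, 0.303, -0.304]
force: [-0.1, 0.1, -0.5]
opening: 0.0927
```

```bash
cat > snap.py <<'E'
import sys
from h import *
import json
n=sys.argv[1]; s=robot.read_state(); m=cam("wrist"); im=imaging.read_camera("wrist"); cv2.imwrite(f"pics/{n}.png",im)
json.dump({k:np.array(v).tolist() for k,v in {**m,**{"T"+k:v for k,v in s.items()}}.items()},open(f"pics/{n}.json","w"))
np.set_printoptions(suppress=True,precision=4)
print(s["t"],s["tool_pos"],s["q"],s["force"]); print(R.from_rotvec(s["orientation"]).as_matrix())
E
python3 snap.py w1
```

```text
2.35 [0.5531 0.336  0.2377] [ 0.4658  0.2555  1.3469  0.0016  1.5376 -0.718 ] [-0.1083  0.1274 -0.5291]
[[ 0.926   0.0007  0.3775]
 [-0.3775  0.0022  0.926 ]
 [-0.0002 -1.      0.0023]]
```

View pics/w1.png

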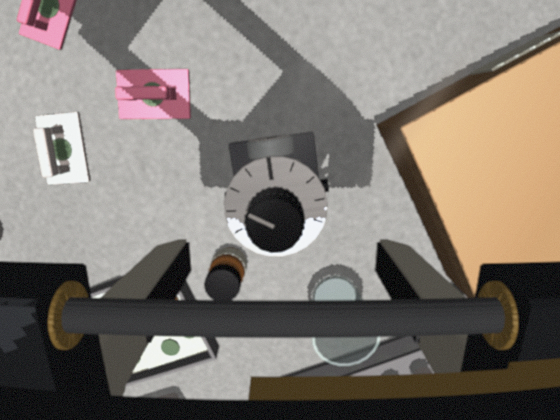

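The wrist view shows the knob top at about (273,222), its pointer aimed left to about (249,215), and the long mark at about (269,168). The white slide is at (62,150).

```bash
python3 - <<'E'
from h import *
crop("pics/w1.png",215,145,120,120,5,"pics/w1c.png",10)
crop("pics/w1.png",25,100,75,95,6,"pics/w1s.png",10)
E
```

```text
(no output)
```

View pics/w1c.png

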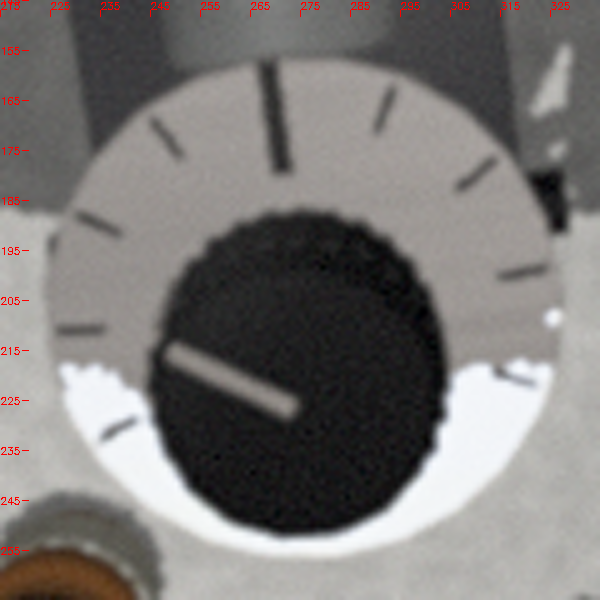

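View pics/w1s.png

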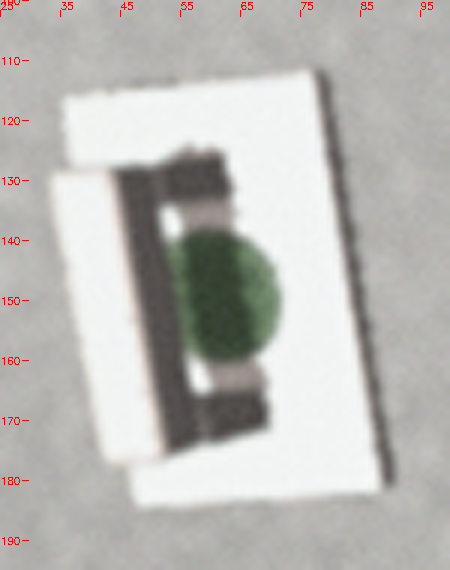

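```bash
cat >> h.py <<'E'
import json
def load(n):
    d=json.load(open(f"pics/{n}.json")); return {k:np.array(v) for k,v in d.items()}
def solve_slide(m,bar,plate,zb=.040,zp=.006,z0=0):
    from scipy.optimize import least_squares
    o=np.array([(-1,-1),(1,-1),(1,1),(-1,1)],float)
    best=None
    for k in range(4):
        B=np.roll(bar,k,0);P=np.roll(plate,k,0)
        for y0 in np.arange(0,3.1,.5):
            def res(p):
                c,s=np.cos(p[2]),np.sin(p[2]); M=np.array([[c,-s],[s,c]])
                f=lambda a,b,z:np.c_[(o*[a,b])@M.T+p[:2],np.full(4,z+z0)]
                return np.r_[(proj(m,f(.025,.006,zb))-B).ravel(),(proj(m,f(.038,.025,zp))-P).ravel()]
            g=onz(m,bar.mean(0),zb)[0]
            r=least_squares(res,[g[0],g[1],y0],loss="soft_l1")
            if best is None or r.cost<best[0]: best=(r.cost,r.x,np.round(res(r.x).reshape(-1,2),1))
    return best
E
python3 - <<'E'
from h import *
from scipy.optimize import least_squares
np.set_printoptions(suppress=True,precision=4)
m=load("w1")
k=lambda a:np.array(a)/5+[215,145]-.4
fl=k([(46,290),(563,285),(320,58),(300,557),(80,425),(545,400),(120,150),(510,150)])
kt=k([(300,535),(150,370),(447,375),(185,475),(420,470)])
# distort: circle fits
def circ(px,z,r):
    P=onz(m,px,z)[:,:2]
    q=least_squares(lambda p:np.linalg.norm(P-p[:2],axis=1)-r,P.mean(0)); q2=least_squares(lambda p:np.linalg.norm(P-p[:2],axis=1)-p[2],[*P.mean(0),r])
    print(q.x,np.round(q.fun*1000,1),"free r",q2.x); return q.x
c=circ(fl,.106,.042); t=circ(kt,.154-.008,.021)
ang=lambda a,b:np.arctan2(*(b-a)[::-1])
mk=onz(m,k([(283,172),(268,62)]),.106)[:,:2]; po=onz(m,k([(293,409),(172,352)]),.154)[:,:2]
print("mark",mk-c,ang(mk[0],mk[1]),ang(c,mk[1])); print("pointer",po-c,ang(*po),ang(c,po[1]))
s=lambda a:np.array(a)/6+[25,100]-.42
print(solve_slide(m,s([(50,172),(110,168),(165,452),(105,464)]),s([(62,97),(315,70),(380,490),(135,507)])))
E
```

```text
[0.5567 0.3302] [ 0.4 -0.6  0.  -0.5 -0.4 -0.9 -1.7  0.2] free r [0.5566 0.3302 0.0416]
[0.5562 0.3298] [ 0.5 -0.  -0.2 -0.6 -0.3] free r [0.5564 0.3297 0.0208]
mark [[-0.0236  0.0055]
 [-0.0406  0.0101]] 2.88059694161963 2.8983401174633463
pointer [[-0.0008 -0.001 ]
 [-0.0144 -0.013 ]] -2.4186412800554566 -2.4072045416489445
(np.float64(203.23112501301233), array([0.4281, 0.1214, 2.6515]), array([[  1.6,   0.3],
       [  8.5,  -0.5],
       [-12.5,  -0.7],
       [-19.1,   1.3],
       [ 32. ,   0.6],
       [ 42.4,  -0.6],
       [-42.7,   0.6],
       [-50.3,  -0.7]]))
```

carry_out(
  motion=[0.0054, 0.01, -0.0043, 0, 0, 0, 1, 0, 0.03, 0, 0, 0, 0, 1, 0, 0.03, 0, 0, 0, 0, 1, 0, 0.024, 0, 0, 0, 0, 1, 0, 0.004, 0, 0, 0, 0, 1],
)

```text
t: 2.9
tool_pos: [0.5588, 0.3276, 0.1355]
orientation: [-1.546, 0.303, -0.308]
force: [-0.7, -0.4, -0.1]
opening: 0.0933
```

```bash
python3 - <<'E'
from h import *
np.set_printoptions(suppress=True,precision=4)
s=robot.read_state(); T=R.from_rotvec(s["orientation"]).as_matrix(); print(s["tool_pos"],"tool delta",T.T@(np.array([.5565,.330,.139])-s["tool_pos"]));print(T)
m=load("w1"); f=lambda a:np.array(a)/6+[25,100]-.42
print(solve_slide(m,f([(50,172),(110,168),(165,452),(105,464)])[::-1],f([(62,97),(315,70),(380,490),(135,507)])[::-1]))
E
```

```text
[0.5588 0.3276 0.1355] tool delta [-0.003  -0.0035  0.0013]
[[ 0.925   0.0033  0.3799]
 [-0.3799  0.0025  0.925 ]
 [ 0.0022 -1.      0.0036]]
(np.float64(1.8963147438477246), array([0.4304, 0.1267, 2.8036]), array([[ 0.1,  1.6],
       [ 0.2, -0.8],
       [-0.6, -0.5],
       [-0.5,  0.3],
       [ 0.6,  0.3],
       [-0. ,  0.2],
       [-0.1, -0.4],
       [ 0.3, -0.1]]))
```

carry_out(
  motion=[-0.003, -0.0035, 0.0013, 0, 0, 0, 1, 0, 0, 0, 0, 0, 0, 1, 0, 0, 0, 0, 0, 0, -1, 0, 0, 0, 0, 0, 0, -1, 0, 0, 0, 0, 0, 0, -1],
  squeeze=50,
)

```text
t: 3.4
tool_pos: [0.5566, 0.332, 0.1432]
orientation: [-1.544, 0.299, -0.309]
force: [1.0, -0.6, 0.2]
opening: 0.0735
```

carry_out(
  motion=[0, 0, 0, 0, 0, 0, -1, 0, 0, 0, 0, 0, 0, -1, 0, 0, 0, 0, 0, 0, -1, 0, 0, 0, 0, 0, 0, -1, 0, 0, 0, 0, 0, 0, -1],
)

```text
t: 3.9
tool_pos: [0.5561, 0.3286, 0.1445]
orientation: [-1.549, 0.301, -0.309]
force: [0.7, 5.9, -1.8]
opening: 0.041
```

carry_out(
  motion=[0, 0, 0, 0, 8, 0, -1, 0, 0, 0, 0, 8, 0, -1, 0, 0, 0, 0, 8, 0, -1, 0, 0, 0, 0, 8, 0, -1, 0, 0, 0, 0, 8, 0, -1],
)

```text
t: 4.4
tool_pos: [0.5562, 0.3286, 0.1444]
orientation: [-1.391, 0.86, -0.867]
force: [-0.3, -0.5, 0.5]
opening: 0.0413
```

```bash
python3 snap.py w2
```

```text
4.4 [0.5562 0.3286 0.1444] [ 0.4559  0.3068  1.4579 -0.0029  1.3729 -0.0042] [-0.2919 -0.4665  0.5147]
[[ 0.4446  0.0049  0.8957]
 [-0.8957 -0.0008  0.4446]
 [ 0.0029 -1.      0.004 ]]
```

View pics/w2.png

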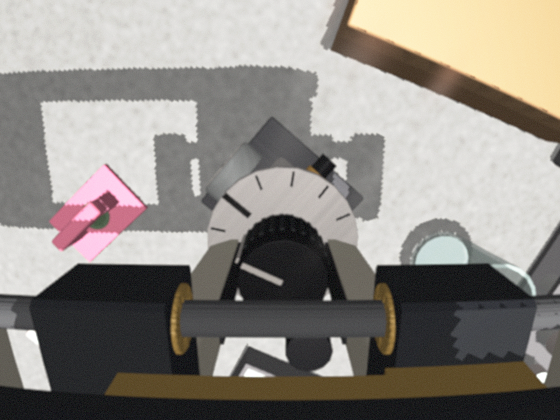

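The pointer runs from (283,282) to (241,265), and the long mark from (250,215) to (222,195). They are closing on each other.

```bash
cat > ptr.py <<'E'
from h import *
import sys
# args name, x,y mark in, mark out, ptr in, ptr out ; knob top z
n=sys.argv[1]; v=np.array(sys.argv[2:10],float).reshape(4,2); z=float(sys.argv[10])
m=load(n); c=np.array([.5563,.3300])
mk=onz(m,v[:2],.106)[:,:2]; po=onz(m,v[2:],z)[:,:2]; a=lambda d:np.arctan2(d[1],d[0])
print("mark",mk-c,a(mk[1]-mk[0]),a(mk[1]-c),"ptr",po-c,a(po[1]-po[0]),a(po[1]-c))
print("remaining deg (line)",np.degrees((a(po[1]-po[0])-2.89+np.pi)%(2*np.pi)-np.pi), np.degrees((a(po[1]-po[0])-a(mk[1]-mk[0])+np.pi)%(2*np.pi)-np.pi))
E
python3 - <<'E'
from h import *
crop("pics/w2.png",200,160,160,140,5,"pics/w2c.png",10)
E
```

```text
(no output)
```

View pics/w2c.png

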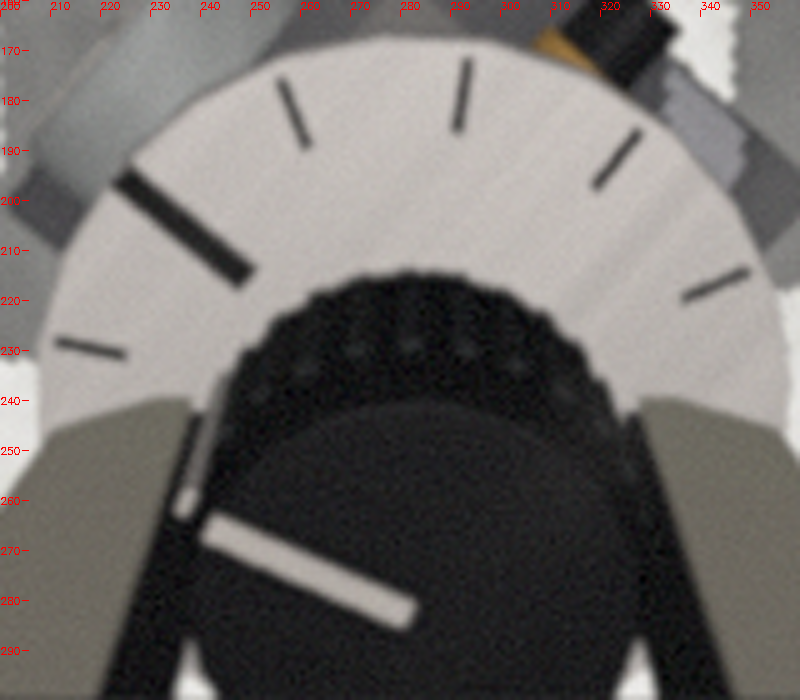

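```bash
python3 ptr.py w2 $(python3 -c "
for x,y in [(245,276),(125,180),(410,614),(205,525)]: print(x/5+200-.4,y/5+160-.4,end=' ')") .154
```

```text
mark [[-0.02338371  0.00576899]
 [-0.03937419  0.00974167]] 2.898082018763696 2.899050545648214 ptr [[-0.00048549 -0.00032309]
 [-0.01943417 -0.00058276]] -3.1278897861114254 -3.1116151515317174
remaining deg (line) 15.200313680929646 14.73724811582431
```

carry_out(
  motion=[0, 0, 0, 0, 7, 0, -1, 0, 0, 0, 0, 7, 0, -1, 0, 0, 0, 0, 0.5, 0, -1, 0, 0, 0, 0, 0, 0, -1, 0, 0, 0, 0, 0, 0, -1],
)

```text
t: 4.95
tool_pos: [0.5562, 0.3286, 0.1445]
orientation: [-1.297, 1.052, -1.059]
force: [-1.0, -0.2, 1.0]
opening: 0.0416
```

```bash
python3 snap.py w3; python3 - <<'E'
from h import *
crop("pics/w3.png",200,160,160,140,5,"pics/w3c.png",10)
E
```

```text
4.95 [0.5562 0.3286 0.1445] [ 0.4559  0.3069  1.4577 -0.0029  1.3731  0.2504] [-1.0019 -0.158   0.9662]
[[ 0.2046  0.0048  0.9788]
 [-0.9788 -0.0009  0.2046]
 [ 0.0018 -1.      0.0045]]
```

View pics/w3c.png

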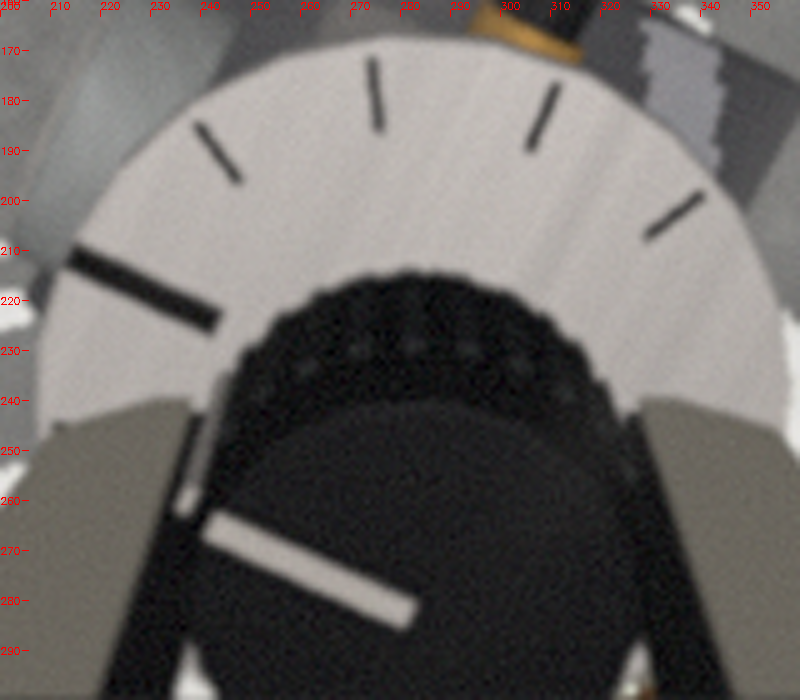

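carry_out(
  motion=[0, 0.003, 0, 0, 0, 0, -1, 0, 0.003, 0, 0, 0, 0, -1, 0, 0.003, 0, 0, 0, 0, -1, 0, 0, 0, 0, 0, 0, -1, 0, 0, 0, 0, 0, 0, -1],
)

```text
t: 5.5
tool_pos: [0.5562, 0.3286, 0.1382]
orientation: [-1.3, 1.045, -1.053]
force: [0.1, -0.6, 1.0]
opening: 0.0409
```

carry_out(
  motion=[0, 0.003, 0, 0, 0, 0, -1, 0, 0.003, 0, 0, 0, 0, -1, 0, 0.003, 0, 0, 0, 0, -1, 0, 0.002, 0, 0, 0, 0, -1, 0, 0.002, 0, 0, 0, 0, -1],
)

```text
t: 6.0
tool_pos: [0.5562, 0.3287, 0.1367]
orientation: [-1.3, 1.041, -1.05]
force: [-7.8, -3.1, 12.6]
opening: 0.0411
```

```bash
python3 snap.py w4
```

```text
6.0 [0.5562 0.3287 0.1367] [ 0.4562  0.3114  1.467  -0.0033  1.3569  0.2377] [-7.7808 -3.0951 12.6264]
[[ 0.2175  0.0071  0.976 ]
 [-0.9761 -0.0002  0.2175]
 [ 0.0017 -1.      0.0069]]
```

View pics/w4.png

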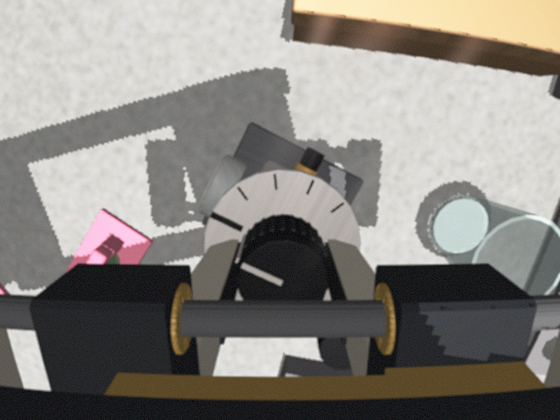

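The knob travelled 7.8 mm and met a stop (12.6 N). I'll release it, lift straight up and turn towards the slide.

carry_out(
  motion=[0, 0, 0, 0, 0, 0, 1, 0, 0, 0, 0, 0, 0, 1, 0, 0, 0, 0, 0, 0, 1, 0, -0.02, 0, 0, 0, 0, 1, 0, -0.04, 0, 0, 0, 0, 1],
)

```text
t: 6.55
tool_pos: [0.5522, 0.3271, 0.1896]
orientation: [-1.313, 1.045, -1.045]
force: [0.3, -0.7, 1.9]
opening: 0.076
```

carry_out(
  motion=[0, -0.03, 0, 0, 0, 0, 1, 0, 0, 0, 0, 0, 0, 1, 0, 0, 0, 0, 0, 0, 1, 0, 0, 0, 0, 0, 0, 1, 0, 0, 0, 0, 0, 0, 1],
)

```text
t: 7.05
tool_pos: [0.5539, 0.328, 0.2231]
orientation: [-1.308, 1.042, -1.046]
force: [0.7, 0.6, 0.2]
opening: 0.0929
```

```bash
python3 snap.py w5;python3 - <<'E'
from h import *
crop("pics/w5.png",200,130,160,140,5,"pics/w5c.png",10)
E
```

```text
7.05 [0.5539 0.328  0.2231] [ 0.4567  0.2554  1.3736 -0.0029  1.5136  0.2342] [0.728  0.5992 0.2007]
[[ 0.2208  0.0005  0.9753]
 [-0.9753 -0.003   0.2208]
 [ 0.003  -1.     -0.0002]]
```

View pics/w5c.png

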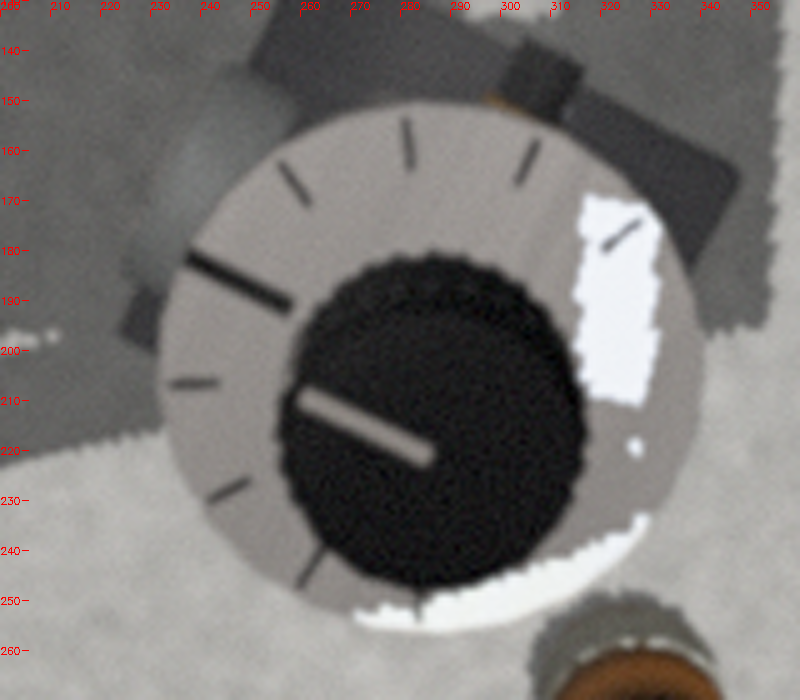

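carry_out(
  motion=[0, 0, 0, 0, -8.3, 0, 1, 0, 0, 0, 0, -8.3, 0, 1, 0, 0, 0, 0, -8.3, 0, 1, 0, 0, 0, 0, -8.3, 0, 1, 0, 0, 0, 0, -8.3, 0, 1],
)

```text
t: 7.6
tool_pos: [0.5511, 0.3266, 0.2157]
orientation: [-1.529, 0.477, -0.467]
force: [0.1, 0.1, -0.3]
opening: 0.093
```

carry_out(
  motion=[0, 0, 0, 0, -8.3, 0, 1, 0, 0, 0, 0, -7.4, 0, 1, -0.008, 0.003, -0.0385, 0, 0, 0, 1, -0.008, 0.003, -0.0385, 0, 0, 0, 1, -0.008, 0.003, -0.0385, 0, 0, 0, 1],
)

```text
t: 8.1
tool_pos: [0.4891, 0.2233, 0.1992]
orientation: [-1.572, 0.256, -0.227]
force: [1.0, 0.2, -0.3]
opening: 0.093
```

carry_out(
  motion=[-0.008, 0.003, -0.0385, 0, 0, 0, 1, -0.008, 0.003, -0.0385, 0, 0, 0, 1, -0.008, 0.003, -0.0385, 0, 0, 0, 1, 0, 0, 0, 0, 0, 0, 1, 0, 0, 0, 0, 0, 0, 1],
)

```text
t: 8.6
tool_pos: [0.4233, 0.113, 0.1859]
orientation: [-1.576, 0.265, -0.222]
force: [1.3, 0.3, 1.0]
opening: 0.0929
```

```bash
python3 snap.py w6;python3 - <<'E'
from h import *
im=imaging.read_camera("scene"); cv2.imwrite("pics/scene6.png",im)
crop("pics/scene6.png",340,160,65,50,11,"pics/s6c.png",5)
E
```

```text
8.6 [0.4233 0.113  0.1859] [ 0.1522 -0.2583  1.9554 -0.0103  1.4761 -1.1082] [1.2515 0.3158 0.9843]
[[ 0.9522 -0.0298  0.304 ]
 [-0.3045 -0.0149  0.9524]
 [-0.0238 -0.9994 -0.0233]]
```

View pics/w6.png

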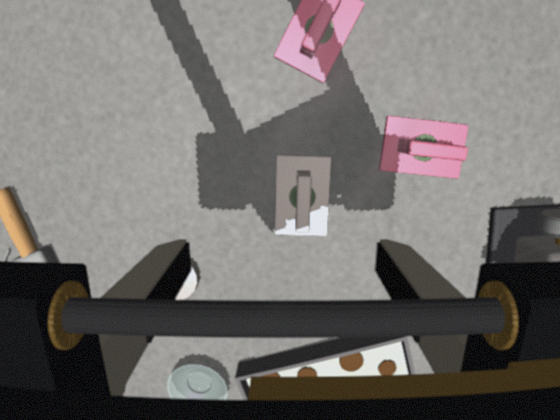

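View pics/s6c.png

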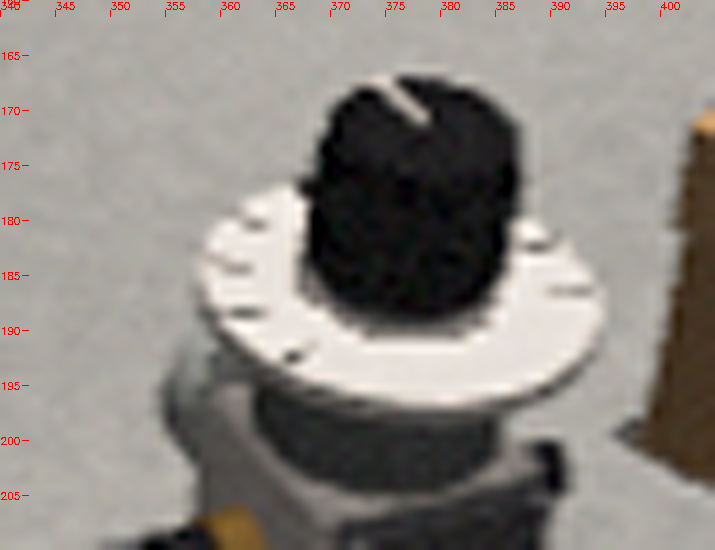

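The knob is visibly lower, with its skirt at scene row 188 over the collar. The white slide lies at wrist (303,195) with its bar upright in the picture.

```bash
python3 - <<'E'
from h import *
im=cv2.imread("pics/w6.png"); im=np.clip(im.astype(float)*1.2,0,255).astype(np.uint8)
crop(im,265,145,80,100,6,"pics/w6c.png",10)
E
```

```text
(no output)
```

View pics/w6c.png

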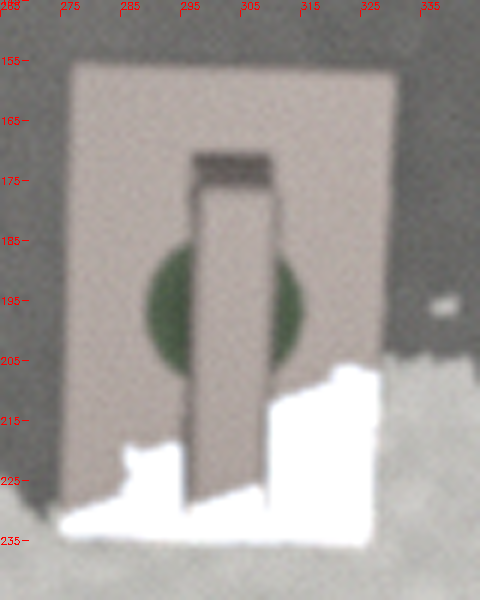

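```bash
cat > slidefit.py <<'E'
from h import *
from scipy.optimize import least_squares
np.set_printoptions(suppress=True,precision=4)
m=load("w6"); f=lambda a:np.array(a)/6+[265,145]-.42
# slide axes: x along bar; image up = tool -x. yaw ~ -0.34 -> +x is down in the image, +y = right (tool z)
P3=np.array([(-38,-25,6),(-38,25,6),(38,25,6),(38,-25,6),(-25,-6,40),(-25,6,40)])/1000
px=f([(72,65),(397,72),(372,547),(58,535),(197,187),(272,187)])
def res(p):
    return (proj(m,P3@R.from_euler("z",p[2]).as_matrix().T+[p[0],p[1],0])-px).ravel()
r=least_squares(res,[.43,.127,-.34],loss="soft_l1"); print(r.x,np.round(r.fun.reshape(-1,2),1).tolist())
p=r.x
s=robot.read_state(); T=R.from_rotvec(s["orientation"]).as_matrix()
for z in (.08,.033):
    print(z,"tool shift",T.T@(np.array([p[0],p[1],z])-s["tool_pos"]))
G=R.from_euler("z",p[2]).as_matrix()@np.array([[1,0,0],[0,0,1],[0,-1,0]])
print("turn deg",np.degrees(R.from_matrix(T.T@G).as_rotvec())); print(s["tool_pos"],G)
print("shift in goal axes",G.T@(np.array([p[0],p[1],.033])-s["tool_pos"]))
E
python3 slidefit.py
```

```text
[ 0.4306  0.1263 -0.3341] [[-0.5, -0.3], [0.0, 0.1], [-0.2, 0.2], [0.2, 0.6], [-0.5, -0.4], [1.5, 0.0]]
0.08 tool shift [0.0054 0.1055 0.0166]
0.033 tool shift [0.0065 0.1525 0.0177]
turn deg [ 1.3662  1.5026 -1.3682]
[0.4237 0.1137 0.1859] [[ 0.9447  0.      0.3279]
 [-0.3279  0.      0.9447]
 [ 0.     -1.      0.    ]]
shift in goal axes [0.0024 0.1529 0.0141]
```

carry_out(
  motion=[0.003, 0.02, 0.0145, 1.4, 1.5, -1.4, 1, 0, 0.03, 0, 0, 0, 0, 1, 0, 0.025, 0, 0, 0, 0, 1, 0, 0, 0, 0, 0, 0, 1, 0, 0, 0, 0, 0, 0, 1],
)

```text
t: 9.2
tool_pos: [0.4343, 0.1316, 0.1103]
orientation: [-1.552, 0.255, -0.262]
force: [-0.5, 0.3, 0.3]
opening: 0.0932
```

```bash
python3 slidefit.py | tail -7
```

```text
0.08 tool shift [-0.0019  0.0303 -0.0063]
0.033 tool shift [-0.0021  0.0773 -0.0065]
turn deg [-0.237   0.2403  0.2185]
[0.4343 0.1316 0.1103] [[ 0.9447  0.      0.3279]
 [-0.3279  0.      0.9447]
 [ 0.     -1.      0.    ]]
shift in goal axes [-0.0018  0.0773 -0.0062]
```

carry_out(
  motion=[-0.002, 0.015, -0.0063, 0, 0, 0, 1, 0, 0.02, 0, 0, 0, 0, 1, 0, 0, 0, 0, 0, 0, 1, 0, 0, 0, 0, 0, 0, 1, 0, 0, 0, 0, 0, 0, 1],
)

```text
t: 9.7
tool_pos: [0.4335, 0.1268, 0.078]
orientation: [-1.55, 0.249, -0.265]
force: [0.0, -0.2, -0.2]
opening: 0.0929
```

```bash
python3 slidefit.py | tail -6
```

```text
0.033 tool shift [-0.003   0.045  -0.0017]
turn deg [-0.3944  0.3434  0.5299]
[0.4335 0.1268 0.078 ] [[ 0.9447  0.      0.3279]
 [-0.3279  0.      0.9447]
 [ 0.     -1.      0.    ]]
shift in goal axes [-0.0026  0.045  -0.0015]
```

carry_out(
  motion=[-0.003, 0.015, -0.0017, -0.4, 0.3, 0.5, 1, 0, 0.015, 0, 0, 0, 0, 1, 0, 0.01, 0, 0, 0, 0, 1, 0, 0, 0, 0, 0, 0, 1, 0, 0, 0, 0, 0, 0, 1],
)

```text
t: 10.2
tool_pos: [0.4317, 0.1263, 0.0374]
orientation: [-1.554, 0.26, -0.265]
force: [0.0, -0.4, -0.4]
opening: 0.0929
```

```bash
python3 slidefit.py | tail -6
```

```text
0.033 tool shift [-0.001   0.0044 -0.0004]
turn deg [-0.0473 -0.0229  0.17  ]
[0.4317 0.1263 0.0374] [[ 0.9447  0.      0.3279]
 [-0.3279  0.      0.9447]
 [ 0.     -1.      0.    ]]
shift in goal axes [-0.001   0.0044 -0.0004]
```

carry_out(
  motion=[-0.001, 0.004, 0, 0, 0, 0.2, 1, 0, 0, 0, 0, 0, 0, 1, 0, 0, 0, 0, 0, 0, -1, 0, 0, 0, 0, 0, 0, -1, 0, 0, 0, 0, 0, 0, -1],
  squeeze=50,
)

```text
t: 10.7
tool_pos: [0.4317, 0.1269, 0.0346]
orientation: [-1.553, 0.261, -0.263]
force: [-1.0, 0.8, -0.2]
opening: 0.0735
```

carry_out(
  motion=[0, 0, 0, 0, 0, 0, -1, 0, 0, 0, 0, 0, 0, -1, 0, 0, 0, 0, 0, 0, -1, 0, 0, 0, 0, 0, 0, -1, 0, 0, 0, 0, 0, 0, -1],
)

```text
t: 11.2
tool_pos: [0.4322, 0.1269, 0.035]
orientation: [-1.553, 0.261, -0.264]
force: [-0.0, -0.0, 0.4]
opening: 0.0337
```

```bash
python3 snap.py w7
```

```text
11.2 [0.4322 0.1269 0.035 ] [ 0.1709 -0.0738  2.0872  0.0012  1.1254 -1.066 ] [-0.0013 -0.0338  0.3542]
[[ 0.9446  0.0025  0.3283]
 [-0.3283  0.0016  0.9446]
 [ 0.0019 -1.      0.0023]]
```

View pics/w7.png

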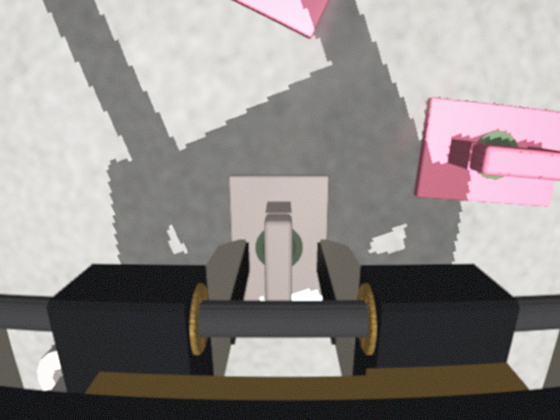

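The fingers straddle the bar at (279,250) and are still closing. I'll finish closing and then lift.

carry_out(
  motion=[0, 0, 0, 0, 0, 0, -1, 0, 0, 0, 0, 0, 0, -1, 0, 0, 0, 0, 0, 0, -1, 0, 0, 0, 0, 0, 0, -1, 0, 0, 0, 0, 0, 0, -1],
)

```text
t: 11.75
tool_pos: [0.4321, 0.1269, 0.035]
orientation: [-1.553, 0.261, -0.264]
force: [0.6, 0.2, -0.3]
opening: 0.0114
```

carry_out(
  motion=[0, 0, 0, 0, 0, 0, -1, 0, -0.01, 0, 0, 0, 0, -1, 0, -0.03, 0, 0, 0, 0, -1, 0, -0.03, 0, 0, 0, 0, -1, 0, 0, 0, 0, 0, 0, -1],
)

```text
t: 12.25
tool_pos: [0.4302, 0.1265, 0.1074]
orientation: [-1.554, 0.264, -0.261]
force: [0.7, 0.3, -1.0]
opening: 0.0117
```

```bash
python3 snap.py w8
```

```text
12.25 [0.4302 0.1265 0.1074] [ 0.1707 -0.1841  2.0407  0.0012  1.2866 -1.0659] [ 0.7387  0.258  -0.9997]
[[ 0.9446 -0.0017  0.3283]
 [-0.3283  0.0009  0.9446]
 [-0.0019 -1.      0.0002]]
```

View pics/w8.png

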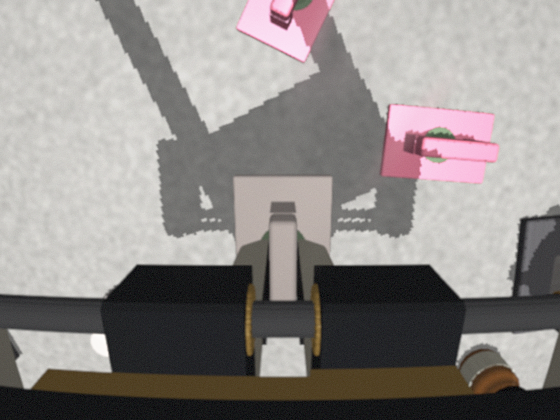

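```bash
cat > plan.py <<'E'
from h import *
np.set_printoptions(suppress=True,precision=4)
def stageF(yaw,tilt): return R.from_euler("ZYX",[yaw,-tilt,0]).as_matrix()
def toolR(F): return np.c_[F[:,0],-F[:,2],F[:,1]]
def rows(p0,R0,p1,R1,N):
    rv=R.from_matrix(R0.T@R1).as_rotvec(); 
    for i in range(N):
        Ri=R0@R.from_rotvec(rv*i/N).as_matrix()
        print(np.round(Ri.T@(p1-p0)/N,4),np.round(np.degrees(rv)/N,2))
E
python3 - <<'E'
from plan import *
s=robot.read_state(); T=R.from_rotvec(s["orientation"]).as_matrix()
W=np.array([.5868,-.2418,.2279]); F=stageF(-.7602,.5); print(F)
G=toolR(F); goal=W+.0012*F[:,0]+.135*F[:,2]; print("goal",goal)
p1=s["tool_pos"]+[0,0,.2]; 
rows(p1,T,goal,G,8)
E
```

```text
[[ 0.636   0.6891 -0.3474]
 [-0.6047  0.7247  0.3304]
 [ 0.4794  0.      0.8776]]
goal [ 0.5407 -0.1979  0.3469]
[ 0.0264 -0.0053 -0.0337] [-0.75  2.99 -3.55]
[ 0.0284 -0.0031 -0.0323] [-0.75  2.99 -3.55]
[ 0.0302 -0.0009 -0.0308] [-0.75  2.99 -3.55]
[ 0.0318  0.0014 -0.0292] [-0.75  2.99 -3.55]
[ 0.0331  0.0038 -0.0275] [-0.75  2.99 -3.55]
[ 0.0341  0.0062 -0.0257] [-0.75  2.99 -3.55]
[ 0.035   0.0087 -0.0238] [-0.75  2.99 -3.55]
[ 0.0355  0.0112 -0.0218] [-0.75  2.99 -3.55]
```

carry_out(
  motion=[0, -0.04, 0, 0, 0, 0, -1, 0, -0.04, 0, 0, 0, 0, -1, 0, -0.04, 0, 0, 0, 0, -1, 0, -0.04, 0, 0, 0, 0, -1, 0, -0.035, 0, 0, 0, 0, -1],
)

```text
t: 12.8
tool_pos: [0.4239, 0.1252, 0.2947]
orientation: [-1.562, 0.282, -0.244]
force: [1.1, 0.4, -0.8]
opening: 0.0116
```

carry_out(
  motion=[0.026, -0.005, -0.034, -0.75, 3, -3.5, -1, 0.028, -0.003, -0.032, -0.75, 3, -3.5, -1, 0.03, -0.001, -0.031, -0.75, 3, -3.5, -1, 0.032, 0.001, -0.029, -0.75, 3, -3.5, -1, 0.033, 0.004, -0.027, -0.75, 3, -3.5, -1],
)

```text
t: 13.3
tool_pos: [0.4961, -0.0796, 0.322]
orientation: [-1.635, 0.248, -0.697]
force: [0.2, -0.4, -1.3]
opening: 0.0116
```

```bash
cat > togo.py <<'E'
from plan import *
import sys
W=np.array(eval(sys.argv[1])); yaw,tilt,h=map(float,sys.argv[2:5]); N=int(sys.argv[5]); dx=float(sys.argv[6]) if len(sys.argv)>6 else .0012
F=stageF(yaw,tilt); G=toolR(F); goal=W+dx*F[:,0]+h*F[:,2]
s=robot.read_state(); T=R.from_rotvec(s["orientation"]).as_matrix()
print(s["t"],s["tool_pos"],"q",s["q"],"f",s["force"],s["opening"]); rows(s["tool_pos"],T,goal,G,N)
E
python3 togo.py "[.5868,-.2418,.2279]" -.7602 .5 .135 3
```

```text
13.3 [ 0.4961 -0.0796  0.322 ] q [-0.1435 -0.4014  1.8505 -0.1668  1.4375 -1.1156] f [ 0.2415 -0.4296 -1.277 ] 0.011642579258040027
[ 0.0353  0.0032 -0.0244] [-0.5   3.04 -3.71]
[ 0.0362  0.0057 -0.0224] [-0.5   3.04 -3.71]
[ 0.0369  0.0083 -0.0204] [-0.5   3.04 -3.71]
```

carry_out(
  motion=[0.035, 0.002, -0.024, -0.5, 3, -3.7, -1, 0.036, 0.004, -0.022, -0.5, 3, -3.7, -1, 0.036, 0.006, -0.02, -0.5, 3, -3.7, -1, 0, 0, 0, 0, 0, 0, -1, 0, 0, 0, 0, 0, 0, -1],
)

```text
t: 13.8
tool_pos: [0.5375, -0.2032, 0.3441]
orientation: [-1.65, 0.224, -0.982]
force: [0.3, 0.3, -1.7]
opening: 0.0118
```

```bash
python3 togo.py "[.5868,-.2418,.2279]" -.7602 .5 .135 1; python3 snap.py w9
```

```text
13.8 [ 0.5375 -0.2032  0.3441] q [-0.3178 -0.3789  1.8429 -0.2275  1.2313 -1.0929] f [ 0.2771  0.319  -1.7282] 0.011761906446648056
[ 0.0002 -0.0032  0.006 ] [ 0.49 -0.35 -0.04]
13.8 [ 0.5375 -0.2032  0.3441] [-0.3178 -0.3789  1.8429 -0.2275  1.2313 -1.0929] [ 0.2771  0.319  -1.7282]
[[ 0.6319  0.3411  0.6959]
 [-0.6094 -0.3361  0.7181]
 [ 0.4788 -0.8779 -0.0045]]
```

View pics/w9.png

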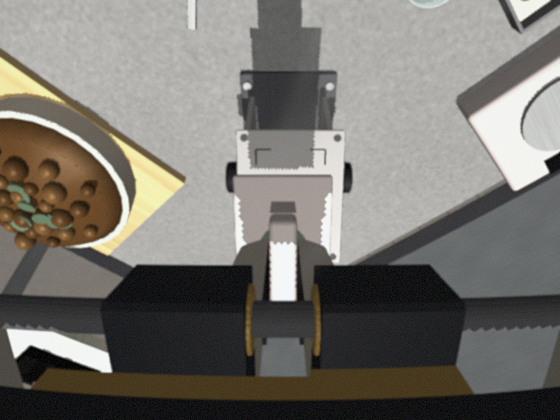

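The held slide's front edge is at row 177. The stage's lower corners are at (237,131) and (343,131), with the lower corner marks at (257,150) and (325,150). I'll shift up-slope to see the whole face.

carry_out(
  motion=[0.04, 0, 0.006, 0.5, -0.3, 0, -1, 0.045, 0, 0, 0, 0, 0, -1, 0, 0, 0, 0, 0, 0, -1, 0, 0, 0, 0, 0, 0, -1, 0, 0, 0, 0, 0, 0, -1],
)

```text
t: 14.35
tool_pos: [0.5953, -0.2451, 0.3744]
orientation: [-1.644, 0.224, -0.956]
force: [-0.8, 1.1, -0.9]
opening: 0.0117
```

```bash
python3 snap.py w10; python3 - <<'E'
from h import *
crop("pics/w10.png",215,0,140,190,4,"pics/w10c.png",10)
E
```

```text
14.35 [ 0.5953 -0.2451  0.3744] [-0.3725 -0.1816  1.6218 -0.1854  1.2562 -1.1744] [-0.8431  1.0577 -0.8906]
[[ 0.6484  0.3353  0.6834]
 [-0.6043 -0.3193  0.73  ]
 [ 0.463  -0.8864 -0.0044]]
```

View pics/w10.png

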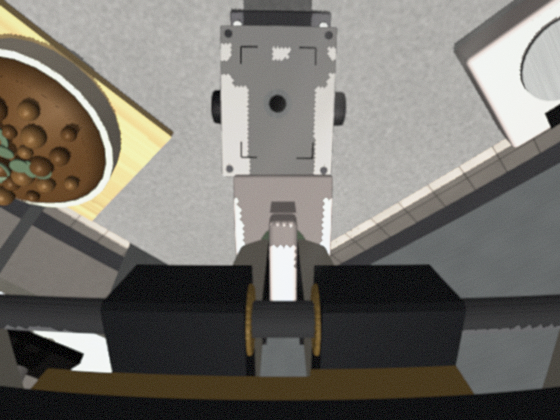

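The whole face is visible, with the window at (277,103) and the holes and all four corner marks clear.

```bash
python3 - <<'E'
from h import *
crop("pics/w10.png",212,15,135,90,5,"pics/w10a.png",10)
crop("pics/w10.png",212,90,135,95,5,"pics/w10b.png",10)
E
```

```text
(no output)
```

View pics/w10a.png

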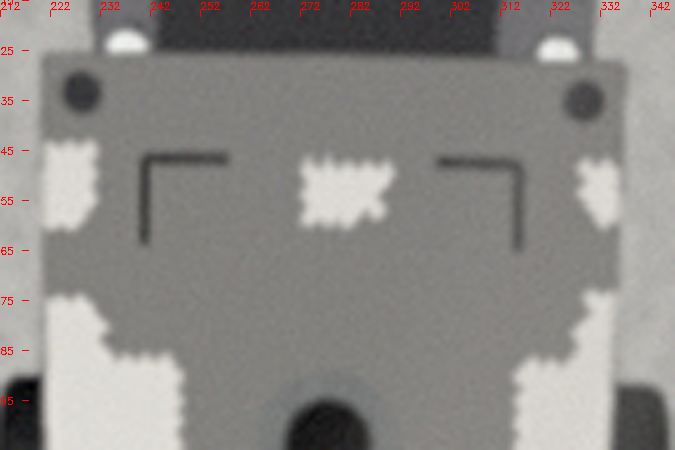

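View pics/w10b.png

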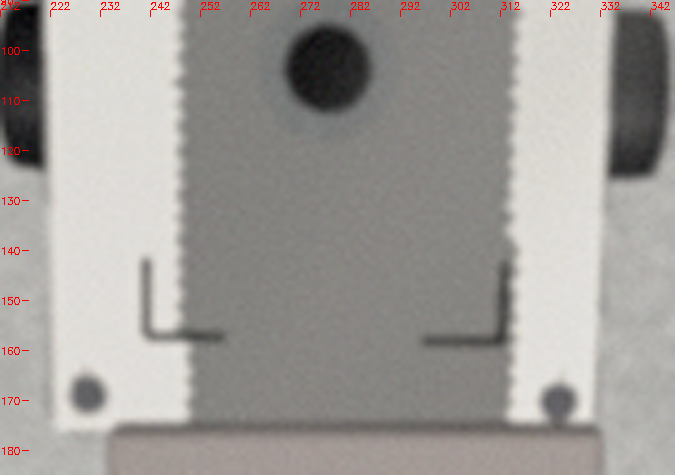

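```bash
cat > fit2.py <<'E'
import io,contextlib
with contextlib.redirect_stdout(io.StringIO()):
    exec(open("fit1.py").read())
np.set_printoptions(suppress=True,precision=4)
wm=load("w10")
A=lambda p:np.array(p)/5+[212,15]-.4
B=lambda p:np.array(p)/5+[212,90]-.4
wr=dict(h=np.r_[A([(82,92)]),B([(88,394),(558,402)]),A([(584,101)])],m=np.r_[A([(145,158)]),B([(147,336),(503,341)]),A([(518,163)])],w=B([(328,68)]),p=np.r_[A([(43,53)]),B([(55,428)]),[[np.nan]*2],A([(625,63)])])
def resw(p):
    P=pts(p); v=np.concatenate([(proj(wm,P[k])-wr[k]).ravel() for k in P]); return v[~np.isnan(v)]
for nm,fn in (("side+scene",res),("wrist",resw),("all",lambda p:np.r_[res(p)*.7,resw(p)])):
    r=least_squares(fn,x,loss="soft_l1"); print(nm,r.x, "rms wrist",np.sqrt(np.mean(resw(r.x)**2)),"sc",np.sqrt(np.mean(res(r.x)**2)))
    if nm=="wrist": print(np.round(resw(r.x).reshape(-1,2),1).tolist())
E
python3 fit2.py
```

```text
side+scene [ 0.5868 -0.2418  0.2279 -0.7602  0.5     0.0489  0.0359  0.0394  0.0273] rms wrist 1.467992560708411 sc 0.7077911656186253
wrist [ 0.5864 -0.2422  0.2251 -0.7684  0.4963  0.0496  0.0364  0.0404  0.0273] rms wrist 0.1256396280865802 sc 1.1360509225479711
[[-0.0, 0.0], [0.2, 0.0], [0.1, -0.1], [0.0, -0.1], [-0.0, -0.1], [0.1, -0.0], [-0.2, 0.1], [0.3, 0.2], [0.0, 0.0], [0.0, 0.0], [-0.2, 0.0], [-0.2, -0.0]]
all [ 0.5859 -0.2415  0.2268 -0.7672  0.5045  0.0493  0.0362  0.0401  0.0271] rms wrist 0.2624618808486287 sc 0.8289629244020953
```

```bash
python3 - <<'E'
from h import *
crop("pics/w10.png",225,165,120,75,6,"pics/w10s.png",10)
m=load("w10"); T=R.from_rotvec(m["Torientation"]).as_matrix(); p=m["Ttool_pos"]
# slide axes x=toolx, z=-tool y, y=tool z
S=np.c_[T[:,0],T[:,2],-T[:,1]]
o=p-.0012*T[:,0]+.035*T[:,1]
P=np.array([(-38,-25,6),(-38,25,6),(-38,25,0),(-25,-6,40),(-25,6,40),(-25,-6,26)])/1000
print(np.round((proj(m,P@S.T+o)-[225,165]+.42)*6,1))
E
```

```text
[[ 37.7  69. ]
 [637.9  69.3]
 [628.9  57. ]
 [248.6 340.2]
 [421.6 340.4]
 [257.  285. ]]
```

View pics/w10s.png

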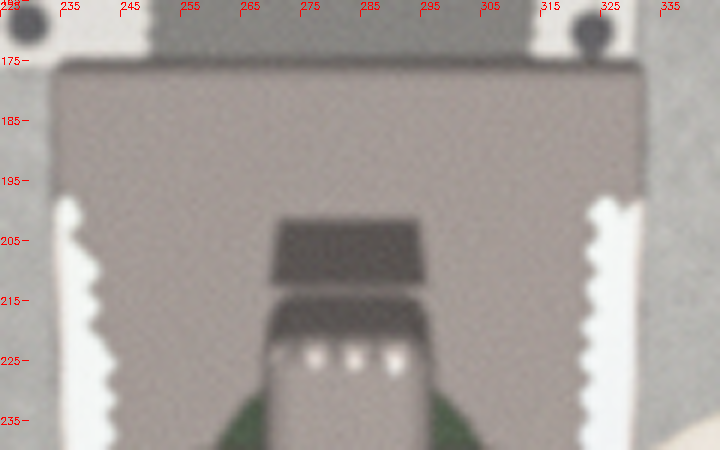

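```bash
cat > fit3.py <<'E'
import io,contextlib
with contextlib.redirect_stdout(io.StringIO()):
    exec(open("fit2.py").read())
T=R.from_rotvec(wm["Torientation"]).as_matrix(); p0=wm["Ttool_pos"]
S=np.c_[T[:,0],T[:,2],-T[:,1]]; o=p0-.0012*T[:,0]+.035*T[:,1]
P=np.array([(-38,-25,6),(-38,25,6),(-25,-6,40),(-25,6,40),(-25,-6,6),(-25,6,6)])/1000@S.T+o
px=np.array([(55,70),(643,70),(268,338),(430,338),(277,220),(420,220)])/6+[225,165]-.42
print("base",np.round((proj(wm,P)-px),1).tolist())
orig=wm["position"].copy()
def rc(d): wm["position"]=orig+T@d; return (proj(wm,P)-px).ravel()
r=least_squares(rc,np.zeros(3),loss="soft_l1"); print("cam shift tool xyz",r.x,np.round(r.fun.reshape(-1,2),1).tolist())
rc(r.x); q=least_squares(resw,x,loss="soft_l1"); print("stage corrected",q.x)
oR=wm["orientation"].copy(); wm["position"]=orig
def rc2(d): wm["position"]=orig+T@np.array([0,d[0],0]); wm["orientation"]=(R.from_rotvec(oR)*R.from_rotvec([d[1],d[2],0])).as_rotvec(); return (proj(wm,P)-px).ravel()
r=least_squares(rc2,np.zeros(3),loss="soft_l1"); print("cam depth+rot",r.x,np.round(r.fun.reshape(-1,2),1).tolist())
rc2(r.x); q=least_squares(resw,x,loss="soft_l1"); print("stage corrected",q.x, .14+.1*np.cos(q.x[4]))
E
python3 fit3.py
```

```text
base [[-2.9, -0.2], [-0.8, -0.1], [-3.2, 0.4], [-1.4, 0.4], [-1.7, 0.1], [-1.9, 0.1]]
cam shift tool xyz [-0.0008 -0.0033 -0.0009] [[-0.1, 0.2], [0.1, 0.3], [-0.7, -0.2], [0.5, -0.2], [0.4, -0.0], [-0.3, -0.0]]Traceback (most recent call last):
  File "fit3.py", line 12, in <module>
    rc(r.x); q=least_squares(resw,x,loss="soft_l1"); print("stage corrected",q.x)
               ~~~~~~~~~~~~~^^^^^^^^^^^^^^^^^^^^^^^
    return func(*args, **kwargs)
    vector_fun = VectorFunction(
        fun_wrapped,
    ...<6 lines>...
        workers=workers
    )
    self._update_fun()
    ~~~~~~~~~~~~~~~~^^
    self.f = self.fun_wrapped(xp_copy(self.x))
             ~~~~~~~~~~~~~~~~^^^^^^^^^^^^^^^^^
    return np.atleast_1d(self.fun(x))
                         ~~~~~~~~^^^
    return self.f(x, *self.args, **self.kwargs)
           ~~~~~~^^^^^^^^^^^^^^^^^^^^^^^^^^^^^^
  File "<string>", line 10, in resw
  File "<string>", line 15, in pts
  File "<string>", line 14, in <lambda>
ValueError: operands could not be broadcast together with shapes (3,) (2,)
```

```bash
sed -i 's/; o=p0/; oo=p0/; s/S\.T+o$/S.T+oo/' fit3.py; python3 fit3.py
```

```text
base [[-2.9, -0.2], [-0.8, -0.1], [-3.2, 0.4], [-1.4, 0.4], [-1.7, 0.1], [-1.9, 0.1]]
cam shift tool xyz [-0.0008 -0.0033 -0.0009] [[-0.1, 0.2], [0.1, 0.3], [-0.7, -0.2], [0.5, -0.2], [0.4, -0.0], [-0.3, -0.0]]
stage corrected [ 0.5842 -0.2413  0.2277 -0.7684  0.4963  0.0496  0.0364  0.0404  0.0273]
cam depth+rot [-0.0029  0.0038 -0.0053] [[-0.1, 0.2], [0.3, 0.2], [-1.0, -0.3], [0.3, -0.3], [0.4, 0.1], [-0.1, 0.1]]
stage corrected [ 0.5838 -0.2416  0.2273 -0.77    0.4928  0.0496  0.0364  0.0404  0.0273] 0.22810273476719983
```

```bash
python3 togo.py "[.5842,-.2413,.2277]" -.769 .496 .075 4
```

```text
14.4 [ 0.5951 -0.2449  0.3742] q [-0.3724 -0.1821  1.6224 -0.1853  1.2562 -1.1744] f [ 0.556   0.4244 -1.8102] 0.011272141057509927
[-0.0192  0.0125 -0.001 ] [-0.06  0.24 -0.21]
[-0.0193  0.0125 -0.001 ] [-0.06  0.24 -0.21]
[-0.0193  0.0124 -0.0011] [-0.06  0.24 -0.21]
[-0.0194  0.0123 -0.0012] [-0.06  0.24 -0.21]
```

carry_out(
  motion=[-0.026, 0, -0.001, 0, 0.25, -0.2, -1, -0.026, 0.012, -0.001, 0, 0.25, -0.2, -1, -0.025, 0.018, -0.001, 0, 0.25, -0.2, -1, 0, 0.018, -0.001, 0, 0.2, -0.2, -1, 0, 0, 0, 0, 0, 0, -1],
)

```text
t: 14.9
tool_pos: [0.5553, -0.211, 0.2929]
orientation: [-1.639, 0.22, -0.978]
force: [-1.3, 0.2, -0.6]
opening: 0.0116
```

```bash
python3 togo.py "[.5842,-.2413,.2277]" -.769 .496 .055 1
```

```text
14.9 [ 0.5553 -0.211   0.2929] q [-0.3315 -0.3178  1.8867 -0.2181  1.1236 -1.0886] f [-1.2678  0.2036 -0.5753] 0.01161022624885503
[ 0.007   0.0222 -0.0019] [-0.41  0.18 -0.  ]
```

carry_out(
  motion=[0.007, 0.01, -0.002, -0.4, 0.2, 0, -1, 0, 0.01, 0, 0, 0, 0, -1, 0, 0, 0, 0, 0, 0, -1, 0, 0, 0, 0, 0, 0, -1, 0, 0, 0, 0, 0, 0, -1],
)

```text
t: 15.4
tool_pos: [0.5669, -0.2239, 0.2812]
orientation: [-1.643, 0.223, -0.984]
force: [-0.1, -0.8, -1.0]
opening: 0.0112
```

```bash
python3 togo.py "[.5842,-.2413,.2277]" -.769 .496 .055 1; python3 snap.py w11; python3 - <<'E'
from h import *
crop("pics/w11.png",215,120,135,100,5,"pics/w11c.png",10)
im=imaging.read_camera("side"); cv2.imwrite("pics/side11.png",im); crop(im,340,200,110,110,5,"pics/sd11.png",10)
E
```

```text
15.4 [ 0.5669 -0.2239  0.2812] q [-0.345  -0.2708  1.871  -0.2226  1.0899 -1.0884] f [-0.0608 -0.7515 -0.9947] 0.011158904875558357
[-0.0027  0.0037 -0.0005] [-0.08 -0.05  0.19]
15.4 [ 0.5669 -0.2239  0.2812] [-0.345  -0.2708  1.871  -0.2226  1.0899 -1.0884] [-0.0608 -0.7515 -0.9947]
[[ 0.6303  0.345   0.6955]
 [-0.6111 -0.332   0.7186]
 [ 0.4788 -0.8779  0.0015]]
```

View pics/w11c.png

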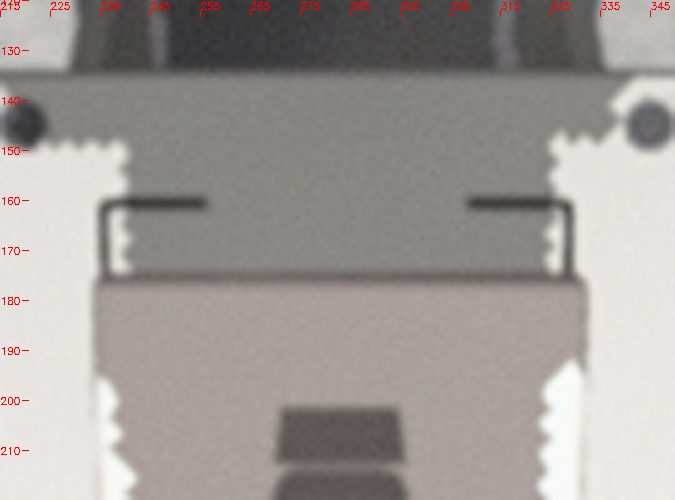

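View pics/sd11.png

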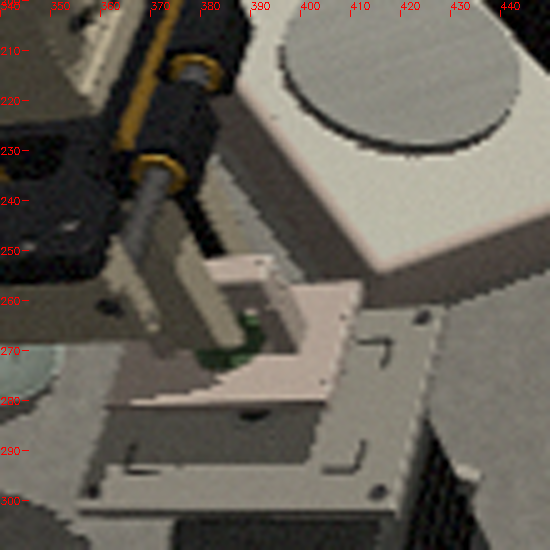

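```bash
cat > rel.py <<'E'
from plan import *
import sys
# rel.py name  : predicted mark & slide pixels with corrected camera
n=sys.argv[1]; x0,y0,f=map(float,sys.argv[2:5])
m=load(n); T=R.from_rotvec(m["Torientation"]).as_matrix(); p=m["Ttool_pos"]
m["position"]=m["position"]+T@np.array([-.0008,-.0033,-.0009])
F=stageF(-.769,.496); W=np.array([.5842,-.2413,.2277])
P=W+np.array([(-.0404,-.0273,0),(-.0404,.0273,0),(-.0496,-.0364,0),(-.0496,.0364,0),(-.055,0,0)])@F.T
print("stage",np.round((proj(m,P)-[x0,y0]+.4)*f,1).tolist())
S=np.c_[T[:,0],T[:,2],-T[:,1]]; o=p-.0012*T[:,0]+.035*T[:,1]
Q=np.array([(-38,-25,6),(-38,25,6),(-38,-25,0),(-38,25,0),(-25,-6,6),(-25,6,6)])/1000@S.T+o
print("slide",np.round((proj(m,Q)-[x0,y0]+.4)*f,1).tolist())
E
python3 rel.py w11 215 120 5
```

```text
stage [[102.7, 195.3], [568.6, 195.1], [22.2, 116.8], [648.9, 116.5], [335.5, 68.6]]
slide [[95.1, 284.2], [586.1, 284.6], [102.8, 274.1], [578.6, 274.4], [282.5, 408.1], [398.5, 408.2]]
```

```bash
python3 togo.py "[.5849,-.2417,.2280]" -.769 .496 .041 1
```

```text
15.5 [ 0.567  -0.2239  0.2814] q [-0.345  -0.2712  1.871  -0.2227  1.0898 -1.0885] f [ 0.6151  0.1421 -1.3374] 0.011280764778711516
[-0.0021  0.018  -0.0003] [-0.08 -0.04  0.21]
```

carry_out(
  motion=[-0.002, 0.006, 0, 0, 0, 0.2, -1, 0, 0.006, 0, 0, 0, 0, -1, 0, 0.004, 0, 0, 0, 0, -1, 0, 0, 0, 0, 0, 0, -1, 0, 0, 0, 0, 0, 0, -1],
)

```text
t: 16.0
tool_pos: [0.5716, -0.2283, 0.2653]
orientation: [-1.642, 0.225, -0.982]
force: [0.4, -0.1, -1.4]
opening: 0.0118
```

```bash
python3 togo.py "[.5849,-.2417,.2280]" -.769 .496 .035 1; python3 snap.py w12; python3 - <<'E'
from h import *
crop("pics/w12.png",215,120,135,100,5,"pics/w12c.png",10)
E
python3 rel.py w12 215 120 5
```

```text
16.0 [ 0.5716 -0.2283  0.2653] q [-0.3516 -0.2449  1.8775 -0.2213  1.0594 -1.0887] f [ 0.3525 -0.1319 -1.4048] 0.01175672868087324
[ 0.      0.0068 -0.0004] [-0.1  -0.05  0.01]
16.0 [ 0.5716 -0.2283  0.2653] [-0.3516 -0.2449  1.8775 -0.2213  1.0594 -1.0887] [ 0.3525 -0.1319 -1.4048]
[[ 0.6314  0.3433  0.6953]
 [-0.6121 -0.3299  0.7187]
 [ 0.4761 -0.8794  0.0019]]
stage [[82.0, 235.1], [586.2, 234.9], [-5.3, 150.4], [673.3, 150.1], [333.9, 98.4]]
slide [[95.1, 284.9], [586.1, 285.2], [102.7, 274.8], [578.6, 275.1], [282.5, 408.8], [398.5, 408.9]]
```

View pics/w12c.png

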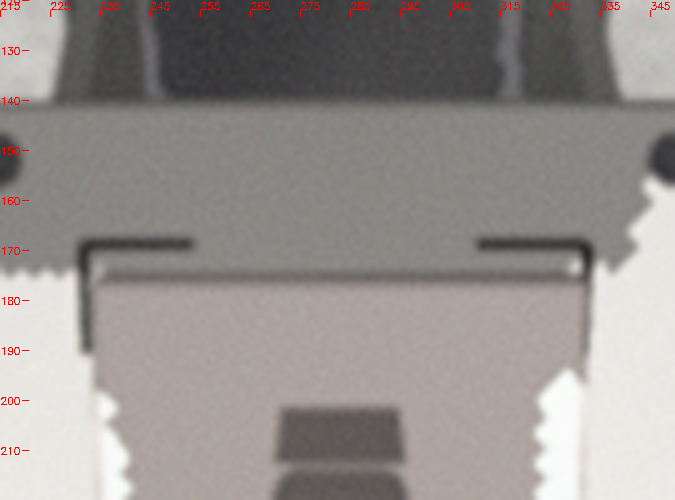

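carry_out(
  motion=[0, 0.002, -0.0004, 0, 0, 0, -1, 0, 0.002, 0, 0, 0, 0, -1, 0, 0.001, 0, 0, 0, 0, -1, 0, 0, 0, 0, 0, 0, -1, 0, 0, 0, 0, 0, 0, -1],
)

```text
t: 16.55
tool_pos: [0.5733, -0.2304, 0.261]
orientation: [-1.642, 0.225, -0.982]
force: [-0.9, -1.3, -1.5]
opening: 0.0117
```

```bash
python3 togo.py "[.5849,-.2417,.2280]" -.769 .496 .035 1
```

```text
16.55 [ 0.5733 -0.2304  0.261 ] q [-0.3547 -0.237   1.8789 -0.2211  1.0491 -1.0896] f [-0.9367 -1.2776 -1.4814] 0.011728063148063048
[-0.0002  0.0017 -0.0001] [-0.11 -0.05  0.04]
```

carry_out(
  motion=[0, 0.001, 0, 0, 0, 0, -1, 0, 0.001, 0, 0, 0, 0, -1, 0, 0, 0, 0, 0, 0, -1, 0, 0, 0, 0, 0, 0, -1, 0, 0, 0, 0, 0, 0, -1],
)

```text
t: 17.05
tool_pos: [0.5741, -0.2311, 0.2592]
orientation: [-1.642, 0.225, -0.982]
force: [0.3, -0.3, -0.6]
opening: 0.0117
```

```bash
python3 togo.py "[.5849,-.2417,.2280]" -.769 .496 .035 1; python3 snap.py w13; python3 - <<'E'
from h import *
crop("pics/w13.png",215,120,135,100,5,"pics/w13c.png",10)
E
python3 rel.py w13 215 120 5
```

```text
17.05 [ 0.5741 -0.2311  0.2592] q [-0.3555 -0.2335  1.8792 -0.2211  1.045  -1.0896] f [ 0.3165 -0.2828 -0.6437] 0.011721180546810674
[-0.0003 -0.0003 -0.0001] [-0.12 -0.05  0.05]
17.05 [ 0.5741 -0.2311  0.2592] [-0.3555 -0.2335  1.8792 -0.2211  1.045  -1.0896] [ 0.3165 -0.2828 -0.6437]
[[ 0.6311  0.344   0.6953]
 [-0.6119 -0.3301  0.7188]
 [ 0.4767 -0.8791  0.0022]]
stage [[74.9, 241.1], [597.8, 240.8], [-15.8, 153.3], [688.3, 152.9], [336.2, 99.3]]
slide [[95.0, 284.0], [585.9, 284.3], [102.6, 273.9], [578.4, 274.2], [282.4, 407.9], [398.4, 408.0]]
```

View pics/w13c.png

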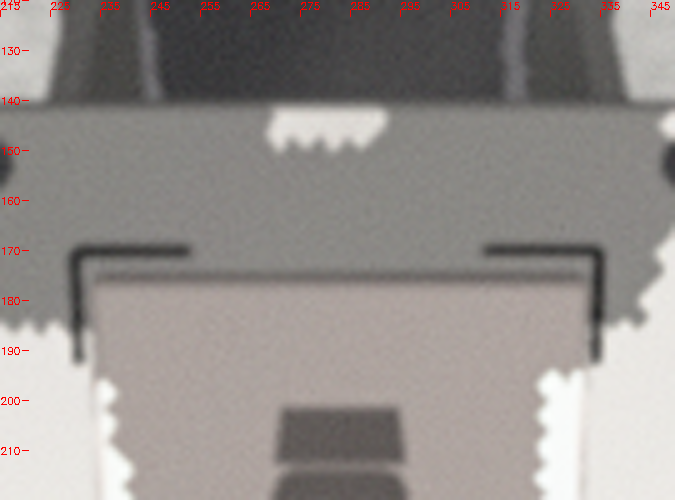

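carry_out(
  motion=[0, 0.001, -0.0002, 0, 0, 0, -1, 0, 0.001, 0, 0, 0, 0, -1, 0, 0, 0, 0, 0, 0, -1, 0, 0, 0, 0, 0, 0, -1, 0, 0, 0, 0, 0, 0, -1],
)

```text
t: 17.6
tool_pos: [0.5745, -0.2312, 0.2596]
orientation: [-1.642, 0.224, -0.983]
force: [-0.2, -0.4, -0.6]
opening: 0.0115
```

```bash
python3 togo.py "[.5849,-.2417,.2280]" -.769 .496 .035 1; python3 -c "
from h import *
for i in range(1):
    s=robot.read_state(); T=R.from_rotvec(s['orientation']).as_matrix(); print(T.T@s['force'],T.T@s['wrist_torque'])"
```

```text
17.6 [ 0.5745 -0.2312  0.2596] q [-0.3559 -0.2331  1.8783 -0.2205  1.0447 -1.0901] f [-0.237  -0.4107 -0.6296] 0.011477131719413756
[-0.0008 -0.0002 -0.0003] [-0.15 -0.06  0.07]
[-0.19849503  0.60719111 -0.46177046] [-0.01440222 -0.0642839   0.32866158]
```

carry_out(
  motion=[-0.0008, -0.001, -0.0002, 0, 0, 0, -1, -0.0003, 0.001, 0, 0, 0, 0, -1, 0, 0.001, 0, 0, 0, 0, -1, 0, 0.001, 0, 0, 0, 0, -1, 0, 0.001, 0, 0, 0, 0, -1],
)

```text
t: 18.1
tool_pos: [0.5737, -0.2307, 0.2585]
orientation: [-1.641, 0.226, -0.982]
force: [-11.3, 6.2, 8.9]
opening: 0.0116
```

```bash
cat > chk.py <<'E'
from h import *
s=robot.read_state(); T=R.from_rotvec(s['orientation']).as_matrix(); print("tool f",np.round(T.T@s['force'],2),"torque",np.round(T.T@s['wrist_torque'],2))
E
python3 togo.py "[.5849,-.2417,.2280]" -.769 .496 .035 1; python3 chk.py; python3 snap.py w14; python3 chk.py; python3 - <<'E'
from h import *
crop("pics/w14.png",215,120,135,100,5,"pics/w14c.png",10)
im=imaging.read_camera("side"); crop(im,340,210,110,105,5,"pics/sd14.png",10)
E
python3 rel.py w14 215 120 5
```

```text
18.1 [ 0.5737 -0.2307  0.2585] q [-0.3556 -0.2338  1.8805 -0.2203  1.0449 -1.0894] f [-11.3285   6.2224   8.9147] 0.011605904409161946
[ 0.0005 -0.0007 -0.0001] [-0.13 -0.08 -0.01]
tool f [ -6.72 -13.78  -3.38] torque [-0.54 -0.06  1.28]
18.1 [ 0.5737 -0.2307  0.2585] [-0.3556 -0.2338  1.8805 -0.2203  1.0449 -1.0894] [-11.3285   6.2224   8.9147]
[[ 0.6311  0.3435  0.6955]
 [-0.6127 -0.3291  0.7185]
 [ 0.4757 -0.8796  0.0027]]
tool f [ -6.79 -13.98  -3.16] torque [-0.52  0.02  1.36]
stage [[74.7, 250.4], [598.1, 249.8], [-16.1, 162.7], [688.6, 161.8], [336.2, 108.4]]
slide [[95.1, 284.4], [586.0, 284.7], [102.7, 274.3], [578.5, 274.5], [282.5, 408.2], [398.5, 408.3]]
```

View pics/w14c.png

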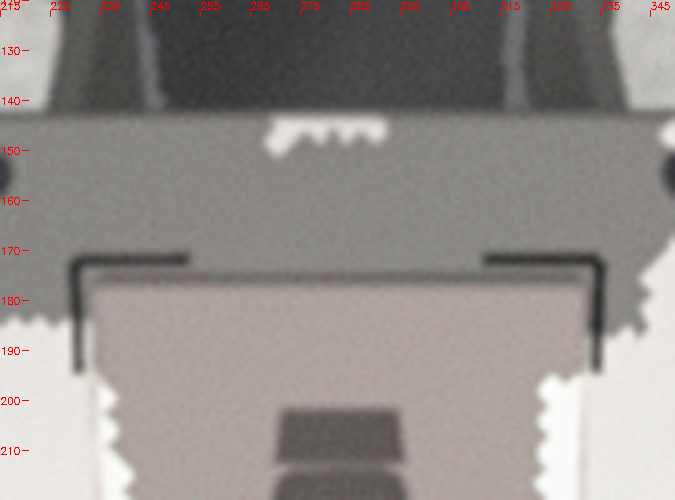

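View pics/sd14.png

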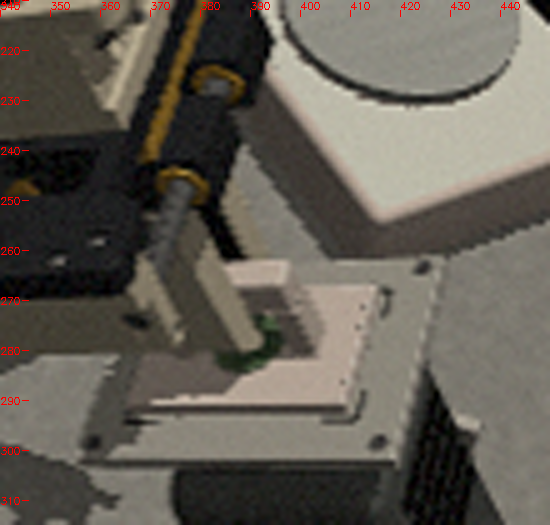

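carry_out(
  motion=[0.0006, -0.002, -0.0002, 0, 0, 0, -1, 0.0003, 0, -0.0001, 0, 0, 0, -1, 0, 0, 0, 0, 0, 0, -1, 0, 0, 0, 0, 0, 0, -1, 0, 0, 0, 0, 0, 0, -1],
)

```text
t: 18.7
tool_pos: [0.5733, -0.2309, 0.2603]
orientation: [-1.641, 0.226, -0.982]
force: [-0.1, -0.7, -0.7]
opening: 0.0113
```

```bash
python3 togo.py "[.5849,-.2417,.2280]" -.769 .496 .035 1; python3 chk.py
```

```text
18.7 [ 0.5733 -0.2309  0.2603] q [-0.3563 -0.2356  1.8786 -0.2195  1.0485 -1.091 ] f [-0.1446 -0.6761 -0.7057] 0.01130884535822477
[-0.0002  0.001   0.0003] [-0.13 -0.08 -0.02]
tool f [-0.01  0.79 -0.59] torque [-0.05 -0.03  0.34]
```

carry_out(
  motion=[0, 0.001, 0, 0, 0, 0, -1, 0, 0.0008, 0, 0, 0, 0, -1, 0, 0.0007, 0, 0, 0, 0, -1, 0, 0.0007, 0, 0, 0, 0, -1, 0, 0.0007, 0, 0, 0, 0, -1],
)

```text
t: 19.2
tool_pos: [0.5737, -0.2313, 0.2588]
orientation: [-1.641, 0.228, -0.981]
force: [-7.8, 6.3, 5.5]
opening: 0.0116
```

```bash
python3 togo.py "[.5849,-.2417,.2280]" -.769 .496 .035 1; python3 chk.py; python3 snap.py w15 >/dev/null; python3 - <<'E'
from h import *
crop("pics/w15.png",215,120,135,100,5,"pics/w15c.png",10)
im=imaging.read_camera("scene"); crop(im,85,200,110,110,5,"pics/sc15.png",10)
E
python3 chk.py
```

```text
19.2 [ 0.5737 -0.2313  0.2588] q [-0.3569 -0.2318  1.8777 -0.2191  1.0473 -1.0909] f [-7.8315  6.2724  5.5142] 0.011554431861896104
[-0.     -0.0007  0.0003] [-0.1  -0.1  -0.12]
tool f [-6.18 -9.59 -0.93] torque [-0.42 -0.01  0.98]
tool f [-6.34 -9.96 -2.48] torque [-0.4   0.02  1.01]
```

View pics/w15c.png

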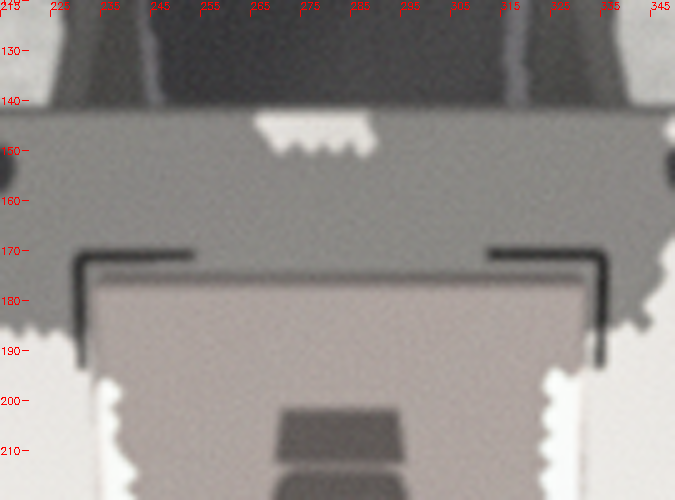

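View pics/sc15.png

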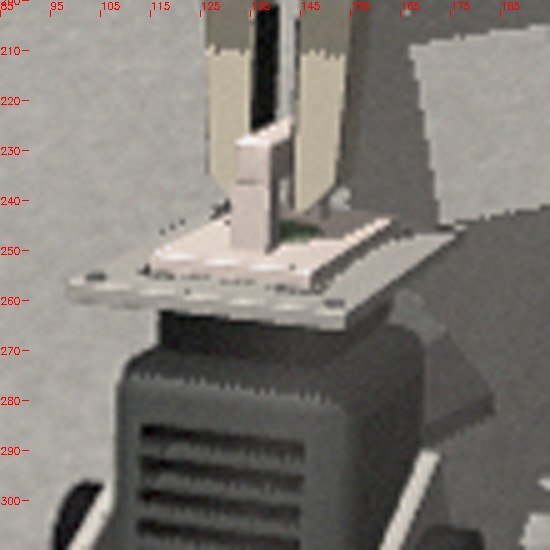

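carry_out(
  motion=[0, 0.0007, 0, 0, 0, 0, -1, 0, 0.0007, 0, 0, 0, 0, -1, -0.0002, 0.0007, 0, 0, 0, 0, -1, -0.0002, 0.0007, 0, 0, 0, 0, -1, -0.0002, 0.0007, 0, 0, 0, 0, -1],
  squeeze=18,
)

```text
t: 19.8
tool_pos: [0.5738, -0.2313, 0.2587]
orientation: [-1.641, 0.228, -0.981]
force: [-5.7, 3.8, 4.6]
opening: 0.0116
```

```bash
python3 togo.py "[.5849,-.2417,.2280]" -.769 .496 .035 1; python3 chk.py; python3 snap.py w16 >/dev/null; python3 - <<'E'
from h import *
crop("pics/w16.png",215,120,135,100,5,"pics/w16c.png",10)
im=imaging.read_camera("side"); crop(im,340,210,110,105,7,"pics/sd16.png",10)
E
python3 chk.py
```

```text
19.8 [ 0.5738 -0.2313  0.2587] q [-0.3568 -0.2314  1.8774 -0.2193  1.0473 -1.0903] f [-5.7039  3.8379  4.6324] 0.01162654753476885
[-0.0001 -0.0008  0.0003] [-0.09 -0.12 -0.12]
tool f [-3.76 -7.29 -1.2 ] torque [-0.36  0.01  0.9 ]
tool f [-4.73 -8.44 -1.57] torque [-0.33 -0.02  0.87]
```

View pics/w16c.png

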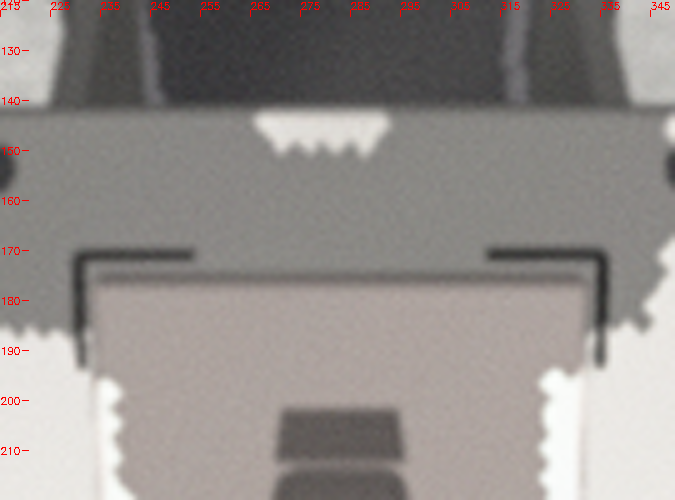

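View pics/sd16.png

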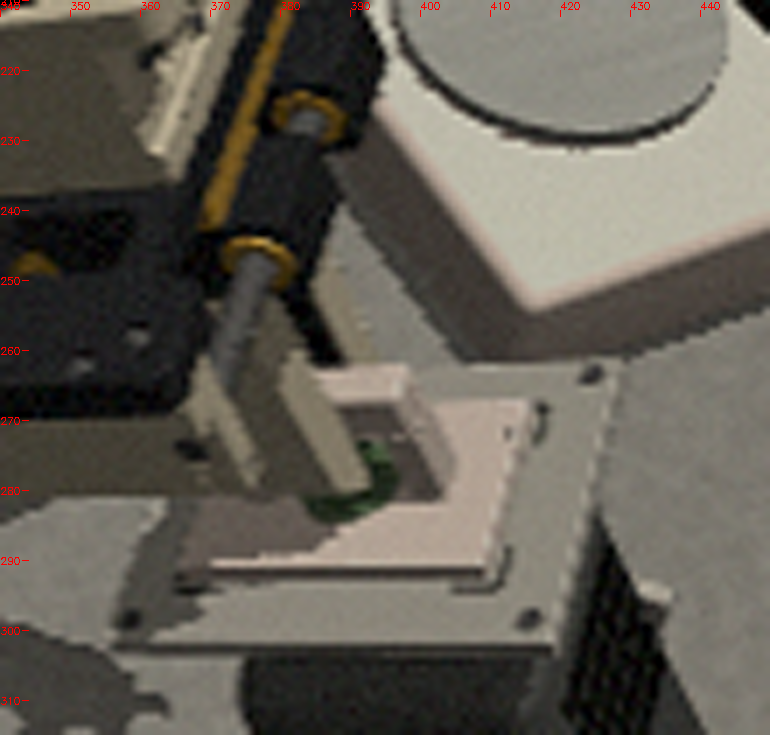

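```bash
python3 - <<'E'
from h import *
np.set_printoptions(suppress=True,precision=2)
for n in "w1 w3 w4 w5 w8 w9 w10 w11 w12 w13 w14 w15 w16".split():
    m=load(n); T=R.from_rotvec(m["Torientation"]).as_matrix(); print(n,T.T@m["Tforce"],T.T@m["Twrist_torque"])
E
python3 chk.py; python3 chk.py
```

```text
w1 [-0.15  0.53  0.08] [-0.07 -0.03 -0.  ]
w3 [-0.05 -0.97 -1.01] [-0.15  0.13 -0.15]
w4 [  1.35 -12.68  -8.18] [-1.47  0.08 -0.44]
w5 [-0.42 -0.2   0.84] [-0.04  0.   -0.06]
w8 [0.61 1.   0.49] [-0.01  0.03 -0.09]
w9 [-0.85  1.5   0.43] [ 0.02 -0.02  0.33]
w10 [-1.6   0.17  0.2 ] [-0.01 -0.08  0.35]
w11 [-0.06  1.1  -0.58] [-0.02 -0.05  0.33]
w12 [-0.37  1.4   0.15] [-0.01 -0.03  0.35]
w13 [0.07 0.77 0.02] [-0.06  0.04  0.34]
w14 [ -6.72 -13.78  -3.38] [-0.54 -0.06  1.28]
w15 [-6.18 -9.59 -0.93] [-0.42 -0.01  0.98]
w16 [-3.76 -7.29 -1.2 ] [-0.36  0.01  0.9 ]
tool f [-4.73 -8.44 -1.57] torque [-0.33 -0.02  0.87]
tool f [-4.73 -8.44 -1.57] torque [-0.33 -0.02  0.87]
```

The moment balance puts the pressure centre near the slide's upper edge, about 40 mm up-slope. I take this as the slide sitting slightly too flat, so I'll add a little tilt and watch the moment.

carry_out(
  motion=[0, 0.0003, 0, 0, 0, -0.3, -1, 0, 0.0005, 0, 0, 0, -0.3, -1, 0, 0.0007, 0, 0, 0, -0.2, -1, 0, 0.0007, 0, 0, 0, 0, -1, 0, 0.0007, 0, 0, 0, 0, -1],
  squeeze=40,
)

```text
t: 20.4
tool_pos: [0.574, -0.2314, 0.2588]
orientation: [-1.645, 0.217, -0.992]
force: [-7.8, 5.3, 6.0]
opening: 0.0118
```

```bash
cat > cop.py <<'E'
from h import *
fs=[];ts=[]
for i in range(3):
    s=robot.read_state(); T=R.from_rotvec(s['orientation']).as_matrix(); fs.append(T.T@s['force']);ts.append(T.T@s['wrist_torque']); imaging.read_camera("wrist")
f=np.mean(fs,0);t=np.mean(ts,0); print("f",np.round(f,2),"t",np.round(t,2))
f=f-[-.4,1.0,0]; t=t-[-.02,-.02,.34]
print("cop x",(t[2]+.215*f[0])/f[1],"cop z",(.215*f[2]-t[0])/f[1])
E
python3 cop.py; python3 togo.py "[.5849,-.2417,.2280]" -.769 .496 .035 1
```

```text
f [ -5.09 -10.88  -2.12] t [-0.39 -0.03  1.31]
cop x 0.0029817729274958563 cop z 0.007546289508064277
20.55 [ 0.5739 -0.2314  0.2588] q [-0.3527 -0.2408  1.8897 -0.2295  1.0331 -1.0804] f [-8.9183  5.6874  6.6571] 0.011701622184399815
[-0.0002 -0.0008  0.0002] [-0.08 -0.16  0.68]
```

```bash
python3 snap.py w17; python3 - <<'E'
from h import *
crop("pics/w17.png",215,120,135,100,5,"pics/w17c.png",10)
im=imaging.read_camera("side"); cv2.imwrite("pics/side17.png",im)
E
python3 cop.py
```

```text
20.55 [ 0.5739 -0.2314  0.2588] [-0.3527 -0.2408  1.8897 -0.2295  1.0331 -1.0804] [-8.9183  5.6874  6.6571]
[[ 0.626   0.3504  0.6967]
 [-0.6096 -0.3372  0.7174]
 [ 0.4863 -0.8738  0.0026]]
f [ -5.48 -10.68  -2.19] t [-0.35 -0.    1.33]
cop x 0.008715559018382212 cop z 0.012122870798826266
```

View pics/w17c.png

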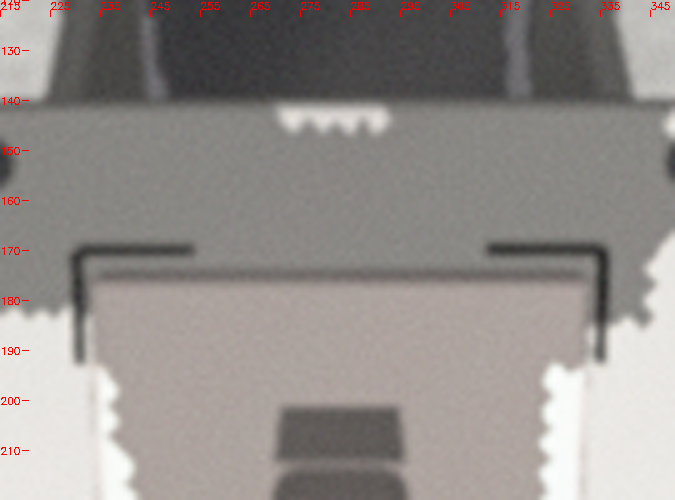

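View pics/side17.png

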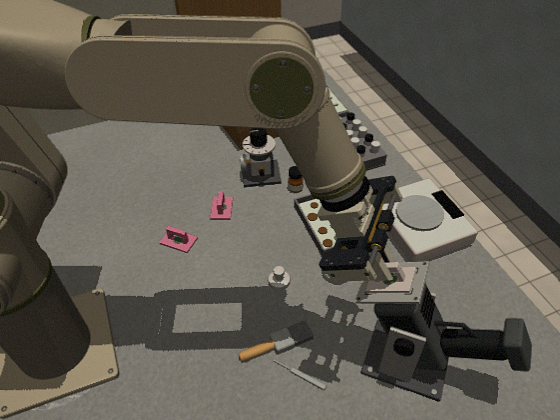

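The marks sit evenly around the slide: 2.5 mm gap at the lower edge, left and right equal, edges parallel. The push is steady at about 11 N and the bystanders look untouched, so I'll hand the job in.

```bash
python3 -c "
from plant import robot
print(robot.close_job()); print(robot.read_state()['t'])"
```

```text
the job is handed in; nothing more can be done
None
the job is handed in; nothing more can be done
```

The knob is set and locked, and the slide is pressed in place on the analyser's stage. I handed the job in at about 20.7 s with the slide still held.

- **Knob:** I turned it until the pointer and the long mark looked parallel, within about 1° in the wrist picture. I then pushed it down 7.8 mm to a stop at about 13 N. The scene picture afterwards showed it lower.
- **Slide:** I picked up the white one, not the pink look-alikes. It sits square in the corner marks, with a gap of about 2.5 mm at the lower edge and even gaps left and right. It is pressed with about 11 N at a 40 N grip.
- **Check that disagreed:** the moment reading first showed the pressure centred near the slide's upper edge, so it was not quite flush. I added about 0.7° of tilt, which moved the pressure centre to within about 1 cm of the middle.
- **Remaining uncertainty:**
  - The camera fits of the stage tilt differ by about 0.01 rad.
  - A side load of about 5 N remained along the slope.
  - I could only see the lower two marks directly from the wrist camera at the end.
- **Rest of the bench:** no other object looked moved in the last side picture.

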